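# Fetch the chrome nipple from behind the valve and tap insert

### The job

Lift the grey ball valve and the white tap insert out of the way and stand both upright in the side tray, then take the chrome nipple from behind them and drop it through the funnel into the parts tube. After that put the valve and the insert back on the mat, upright, each centred on the same pad where it stood at the start. Leave the spanner and the tube's twist cap where they lie.

Things in the scene. Friction and masses are not known exactly. Their poses are not given: they have to be found in the camera images.
- valve_mid (a point): Grey plastic ball valve, loose, 0.12 kg, 72 mm tall. Point: on its stem axis, half-way up (36 mm above its underside); z up. Pipe body 58 mm long (along y), 37 mm wide, top at 38 mm; round stem 18 mm across; on top the lever, a bar 14 mm wide (y) and 16 mm high (56 to 72 mm above the underside), from 15 mm on the +x to 39 mm on the -x side of the stem. Grip it across the bar, over the stem.
- insert_mid (a point): White ceramic tap insert, loose, 0.15 kg, 72 mm tall, on the other pad. Point: on its axis, half-way up (36 mm above its underside); z up. Round body 50 mm in diameter and 36 mm high, narrowing to its top; above it a round spindle 16 mm in diameter, from 36 to 72 mm above the underside, to grip it by.
- nipple_mid (a point): Chrome extension nipple, loose, 0.08 kg, an upright cylinder 48 mm tall standing on the mat behind (on the far side of) valve and insert, between two fins. Point: its centre, half-way up (24 mm); z up along its axis. Upper 31 mm: 24 mm in diameter; threaded lower 14 mm: 20 mm in diameter.
- mat: Grey hard silicone mat, fixed, 200 (x) by 240 (y) by 4 mm; origin: centre of its underside. The nipple starts near x +40, y 0 mm. Two pale fixed fins 5 mm thick, tops 34 mm above the tile, run along x from +36 to +62 mm, inner faces at y +22 and -22 mm: grip the nipple with one finger in front and one behind (closing along the mat's x). Behind it the mat is free.
- pad_left: Flat pale grey pad, fixed on the mat, 50 (x) by 62 (y) mm and 2 mm thick (its top 6 mm above the tile), on the mat's +y side. Origin: centre of its underside, axes as the mat's. The valve or the insert stands on its centre, within about 3 mm, at the start.
- pad_right: The same kind of pad on the mat's -y side, 68 mm from the left one centre to centre. The other of the two blocking things stands on its centre at the start.
- tray: Shallow grey side tray, fixed, empty, 150 (x) by 190 (y) mm outside, 12 mm high, walls 4 mm, floor 4 mm thick. Origin: centre of its underside, z up. It stands to the left or the right of the mat. Room for valve and insert side by side along its y.
- tube_mouth (a point): Upright translucent parts tube with a white funnel on top, fixed, on the other side of the mat from the tray. Point: centre of the funnel's rim, 115 mm above the tile. Rim 90 mm outer, 82 mm inner diameter, narrowing over 45 mm to the tube's 34 mm bore, inner floor 5 mm above the tile. A nipple let go upright over the centre, its lower end at the rim, slides in by itself.
- spanner: Steel spanner 150 mm long, lying on the mat along its front edge (the robot's side), not to be moved. Origin on its underside.
- cap: White plastic twist cap of the tube, 46 mm diameter, 16 mm high, lying on the tile about 90 mm behind the tube (larger x), not to be moved. Origin at the centre of its underside.
There are look-alikes about, which are no part of the job. Leave any blue or red look-alike of the part that bears tube_mouth alone.

How it is judged:
By the outcome, as a careful person would: the job done as asked, in the order asked, and still so for the second after the job is handed in, with the robot touching nothing.
It also fails if it takes over 109 s, if anything falls off the work surface, if the arm or the gripper's body presses on something with over 40 N, if the wrist force passes 120 N, or if a joint passes its speed limit or range.

### The arm

A 6-joint arm with a two-finger parallel gripper is mounted at the origin on the work surface. World frame = base frame: x ahead of the robot, y to its left, z up, the work surface at z = 0. Lengths are in m, angles in degrees, forces in N, time in s.
With the tool pointing down it reaches from about 0.35 to 0.875 m from the base axis. Payload 4.2 kg.
Tool frame: the origin (TCP) lies between the finger pads; the fingertips stand 17 mm ahead of it and the grasp point (between the pads) lies 2 mm behind it; z points along the fingers, y is the direction in which the jaws open and shut (so a half turn about z gives the same grasp; the last joint's range is limited). The gripper opens to 87 mm and grips with 3 to 60 N. Pads are 19 mm wide; open, the fingers measure 117 mm over their backs; the gripper's body (75 mm by 190 mm) begins 51 mm behind the grasp point.
Start: joints at [-52.391, 22.042, 0.453, 0, -68.411, -14.817], TCP at [0.242, -0.576, 0.24] pointing down, gripper open.
Joint ranges: [-179.83, 179.83], [-69.29, 118.12], [-61.27, 80.66], [-181.25, 117.63], [-171.15, -9.14], [-177.46, 177.46]. Speed limits (degrees/s): [159.86, 159.86, 180, 180, 180, 180].

### API

Orientations are given as a 3x3 rotation matrix whose columns are the frame's x, y, z axes.
In Python, from station import r gives the robot as it stands.
- The arm moves only by the shell command python3 -m creep 'ROWS'. ROWS is JSON, a list of rows, each a list of 7 numbers: the opening, from 0 (shut) to 1 (fully open), then the shift along the tool's x, y, z scaled (see below), then the turn, a rotation vector about the tool's x, y, z scaled (see below). A call has 1 to 5 rows; each row is the pose to reach, as a shift and turn from the pose measured when the call began, along the tool's axes at that moment, turning the shorter way round; what a row does not reach only later rows make up. The controller multiplies each number of a shift by 300 mm and each number of a turn by 180 degrees. A row lasts 1/12 s, in which the tool goes at most 41.7 mm and 7.16 degrees, less where a joint would pass 70% of its speed; a pose out of reach is approached as far as the arm can. A call with a number of a shift or a turn outside -1 to 1 is refused whole. A call with a gripper value outside its range is refused whole. The fingers move at their own pace and stop on an object; the grip force is fixed at half the most. Time passes only in rows, so rows that repeat a pose let the fingers close. It gives the time, the measured TCP pose, the force and the opening at its end, in the units of the state.
- r.sense(): the state, without advancing time (a new reading comes with each control period).
- r.capture(name): name is "side" or "top"; returns the picture (420x560x3 uint8, blue, green, red); there is no depth.
- r.camera_model(name): a dict with "mtx" (3x3 intrinsics, pixels), "R" (3x3) and "t" (3): a world point X has camera coordinates R X + t. Camera axes: x right, y down, z forward; pixel columns grow to the right and rows downward; lengths in m; the calibration is good to about 2 mm. A picture is of the moment at which its call begins. camera_model takes no time and is no camera call.
- r.finish_job(): hands the job in, once; it reports no verdict.
Trained networks look in the newest picture that a camera, given by its name, has taken for a name from the list of things; names that differ only in an ending like _2 or _b are one class to them, and where a whole thing is asked for, a point or a joint stands for the part that bears it (a point fixed in the world has none). Each returns a list of dicts, best first, with "score" (0 to 1); they miss things now and then, are a little off and sometimes report something else, mostly with a low value. They report only what shows in the picture. A call takes as long as a camera call. They do not tell look-alikes from the thing itself.
- r.recognise(camera, target): "rect" ([left, top, right, bottom] as shares, 0 to 1, of the picture: columns of its width, rows of its height, round what is visible of it).
- r.outline_of(camera, target): "pixels" (420x560 bool, what is visible of it) and "rect" ([left, top, right, bottom] as shares, 0 to 1, of the picture: columns of its width, rows of its height, round what is visible of it).
The state is a dict: "time_s": time; "joints": joint angles; "joint_velocities": joint speeds; "effort": joint torques, N m; "tcp_pos": TCP position; "ee_rot": TCP orientation; "wrist_force": force on the tool from outside, world axes, zero at the start; "moment": the same for the moment, N m; "gripper_width": opening from 0.0 (shut) to 1.0 (fully open).
Only numpy, scipy, OpenCV 4.12 (cv2) and the standard library are available. Lean on these libraries where they do the work, as an engineer would, in place of code of your own. Each camera call takes 0.05 s, during which the arm holds its last target.

## Working session

There is one attempt and no reset: what is moved stays moved. The work goes in short steps, Python scripts to look and compute and a shell command to move; the robot and the scene stay as the last step left them, time stands still between calls to the robot, and variables do not carry over. Pictures are saved under pics/ and viewed, and the job is handed in when it is done.

```bash
ls; mkdir -p pics
python3 - <<'E'
from station import r
import cv2
print(r.sense())
for c in ("side","top"):
    cv2.imwrite(f"pics/{c}0.png",r.capture(c)); m=r.camera_model(c); print(c,m)
E
```

```text
pics
{'time_s': 0.0, 'joints': array([-5.23907169e+01,  2.20909296e+01,  3.81011436e-01, -3.01269129e-02,
       -6.84105422e+01, -1.48169777e+01]), 'joint_velocities': array([-0.03083086,  0.0110923 ,  0.04451209, -0.01236139,  0.02726557,
       -0.04703237]), 'effort': array([ 1.84039704e-04, -3.90662384e+01,  1.87410843e+01,  4.21987787e+00,
        1.11343220e-02, -1.83511675e-04]), 'tcp_pos': array([ 0.24193467, -0.57567115,  0.23846325]), 'ee_rot': array([[-9.21990288e-01, -3.87211966e-01, -8.95705971e-04],
       [-3.87212996e-01,  9.21988199e-01,  1.96386518e-03],
       [ 6.53982370e-05,  2.15749362e-03, -9.99997670e-01]]), 'wrist_force': array([-0.46692509,  1.59299103, -0.37970828]), 'moment': array([-0.01172522,  0.02160392, -0.02860363]), 'gripper_width': 1.0051555341968341}
side {'mtx': array([[514.03868353,   0.        , 282.42992411],
       [  0.        , 514.03868353, 202.01398494],
       [  0.        ,   0.        ,   1.        ]]), 'R': array([[-0.94042169, -0.33998193, -0.00439781],
       [-0.2419902 ,  0.67834143, -0.69375331],
       [ 0.2388468 , -0.65135643, -0.72019928]]), 't': array([0.4387669 , 0.21297602, 1.05617077])}
top {'mtx': array([[414.68926734,   0.        , 274.59293992],
       [  0.        , 414.68926734, 209.52634818],
       [  0.        ,   0.        ,   1.        ]]), 'R': array([[-1.11052165e-02, -9.99936100e-01, -2.11431115e-03],
       [-9.81719353e-01,  1.13046436e-02, -1.89998201e-01],
       [ 1.90009962e-01, -3.43109883e-05, -9.81782162e-01]]), 't': array([-0.0557466 ,  0.50320192,  1.0515623 ])}
```

View pics/side0.png

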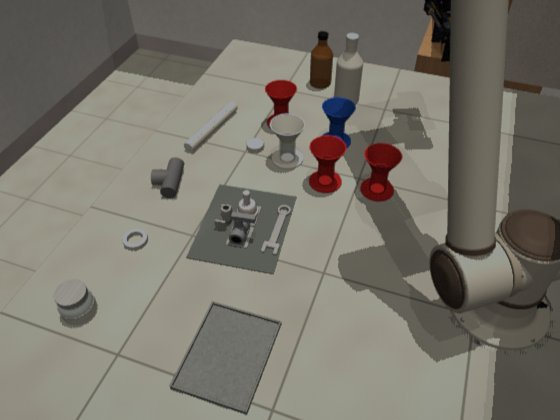

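View pics/top0.png

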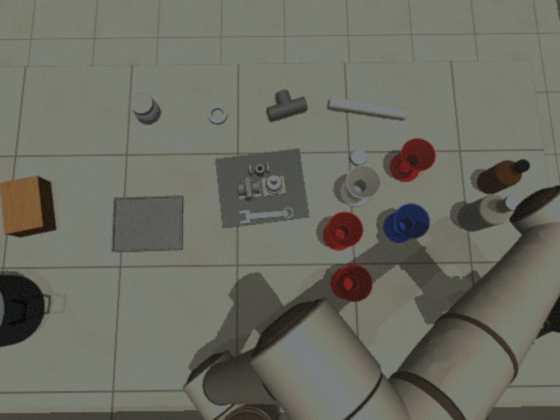

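The side view shows the mat at about (243,228), with the insert's spindle top at (246,195), the valve body at (238,235) and the nipple at (226,211). The tray is at (228,355) and the white funnel at (288,130). The top view shows the mat at (263,188), the valve at about (248,188), the insert at (274,183), the nipple at (260,168), the tray at (148,223) and the white funnel at (362,183). So the tray is on +y, the tube is on -y, and the valve stands on the left pad.

```bash
cat > h.py <<'E'
from station import r
import numpy as np, cv2
from scipy.optimize import least_squares
CM={c:r.camera_model(c) for c in ("side","top")}
def proj(c,X):
    m=CM[c]; p=m["mtx"]@(m["R"]@np.asarray(X,float)+m["t"]); return p[:2]/p[2]
def onz(c,uv,z):
    m=CM[c]; d=m["R"].T@np.linalg.inv(m["mtx"])@np.array([uv[0],uv[1],1.]); o=-m["R"].T@m["t"]
    return o+d*(z-o[2])/d[2]
def tri(us,ut):
    f=lambda X:np.r_[proj("side",X)-us,proj("top",X)-ut]
    s=least_squares(f,[.5,0,.05]); return s.x,s.fun
def crop(c,u0,v0,u1,v1,name,img=None,k=None):
    im=r.capture(c) if img is None else img
    im=im[v0:v1,u0:u1]; k=k or min(800/im.shape[1],600/im.shape[0]); k=min(k,800/im.shape[1],600/im.shape[0])
    cv2.imwrite("pics/"+name,cv2.resize(im,None,fx=k,fy=k,interpolation=cv2.INTER_CUBIC))
E
python3 - <<'E'
from h import *
np.set_printoptions(precision=4,suppress=True)
import pickle
O={}
for c in CM:
    im=r.capture(c); O[c]=im
    for n in ["valve_mid","insert_mid","nipple_mid","mat","pad_left","pad_right","tray","tube_mouth","spanner","cap"]:
        L=r.outline_of(c,n)
        for d in L[:3]:
            px=d["pixels"]; ys,xs=np.nonzero(px)
            print(c,n,round(d["score"],2),len(xs),np.array([xs.mean(),ys.mean()]) if len(xs) else 0,np.array(d["rect"])*[560,420,560,420])
            O.setdefault((c,n),[]).append(px)
pickle.dump(O,open("o.pkl","wb"))
crop("side",180,170,310,280,"s1.png",O["side"]); crop("top",200,140,320,235,"t1.png",O["top"])
print(r.sense()["time_s"])
E
```

```text
side valve_mid 0.61 594 [240.4327 227.3519] [228.816 211.386 256.704 246.792]
side insert_mid 0.66 489 [276.2863 231.0102] [261.52  206.304 293.216 254.016]
side insert_mid 0.63 333 [246.5946 205.039 ] [236.208 192.318 255.696 214.494]
side nipple_mid 0.74 155 [226.3806 213.871 ] [220.024 203.994 230.384 223.692]
side mat 0.78 4863 [240.4045 231.3669] [190.904 185.598 292.992 279.3  ]
side pad_left 0.58 83 [246.9157 238.4458] [228.928 228.606 254.52  245.196]
side tray 0.93 7575 [226.8521 357.6752] [170.688 302.988 279.888 413.112]
side tube_mouth 0.98 1349 [287.0801 140.7791] [270.2   112.308 306.32  168.588]
side tube_mouth 0.89 833 [279.8788  96.6771] [265.328  78.288 296.912 127.806]
side tube_mouth 0.78 1569 [326.239  164.1217] [304.472 139.188 346.08  196.392]
side cap 0.59 231 [254.5714 145.5758] [243.6   139.188 265.72  151.62 ]
top valve_mid 0.63 354 [248.4492 187.0904] [236.208 175.812 257.824 196.098]
top valve_mid 0.38 380 [261.3316 214.5447] [236.712 208.614 288.4   225.708]
top insert_mid 0.78 280 [273.3857 184.3179] [265.496 176.19  282.912 193.998]
top insert_mid 0.64 1208 [359.7127 185.0414] [339.472 166.614 381.024 206.892]
top nipple_mid 0.55 88 [259.5341 169.9545] [255.024 162.498 265.328 179.592]
top tray 0.92 3894 [147.0799 223.4001] [111.384 195.006 182.28  251.286]
top tray 0.54 4714 [260.5681 185.9143] [218.12  147.294 308.392 226.884]
top tube_mouth 0.8 1421 [412.3906 159.3265] [392.28  135.912 438.48  183.708]
top tube_mouth 0.74 1244 [351.6664 283.0531] [330.792 263.508 370.328 301.014]
top tube_mouth 0.71 1378 [406.4035 223.1393] [384.72  202.818 431.48  242.214]
top spanner 0.6 424 [264.1415 214.6368] [238.672 206.892 291.088 224.49 ]
top cap 0.73 228 [358.4254 156.6184] [349.384 149.688 365.792 167.412]
1.2
```

View pics/s1.png

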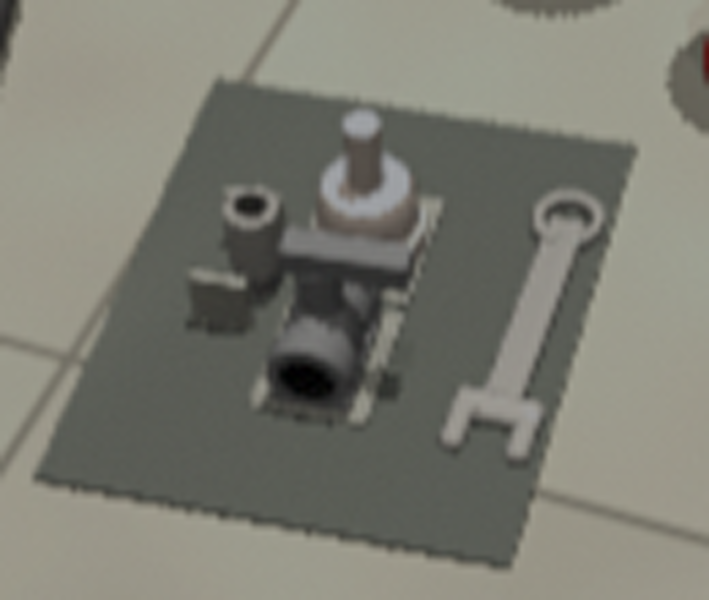

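View pics/t1.png

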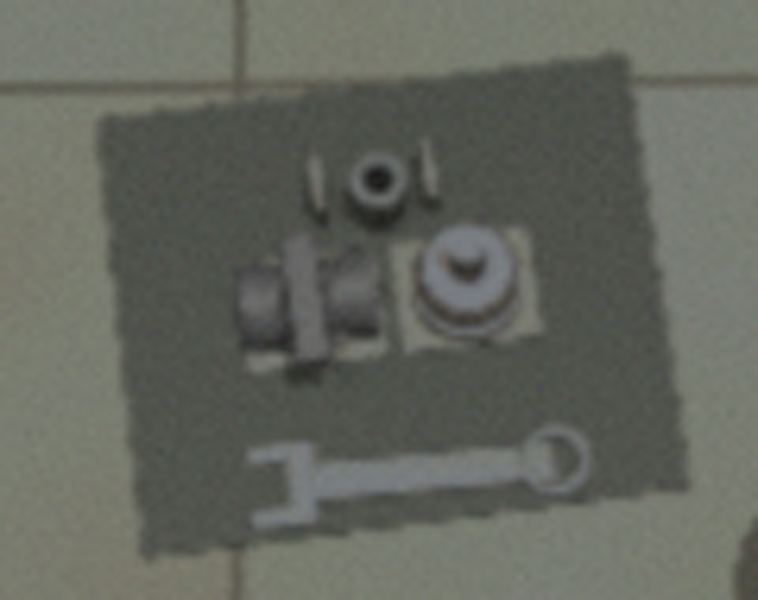

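Both close-ups agree. The mat is yawed a few degrees, the valve is on the left pad with its lever along the mat's x, the insert is on the right pad (spindle tip at side (246,192), top (274,181)), and the nipple is between the fins. Next I'll fit poses.

```bash
cat > fit.py <<'E'
from h import *
import pickle
np.set_printoptions(precision=4,suppress=True)
O=pickle.load(open("o.pkl","rb"))
T=lambda p:np.array(p)/6.317+[200,140]; S=lambda p:np.array(p)/5.4538+[180,170]
tc=[T(p) for p in [(100,118),(627,57),(690,490),(143,557)]]
sc=[S(p) for p in [(37,478),(219,80),(637,147),(508,567)]]
# corners order: (+x,+y),(+x,-y),(-x,-y),(-x,+y)
loc=np.array([(.1,.12),(.1,-.12),(-.1,-.12),(-.1,.12)])
def P(q,l,z): c,s=np.cos(q[2]),np.sin(q[2]); return np.array([q[0]+c*l[0]-s*l[1],q[1]+s*l[0]+c*l[1],z])
for nm,cams in (("top",["top"]),("side",["side"]),("both",["side","top"])):
    f=lambda q:np.concatenate([proj(c,P(q,l,.004))-(tc if c=="top" else sc)[i] for c in cams for i,l in enumerate(loc)])
    s=least_squares(f,[.55,0,0]); print("mat",nm,s.x[:2],np.degrees(s.x[2]),np.round(s.fun,1))
    print("  pads",P(s.x,(0,.034),0),P(s.x,(0,-.034),0),"nip0",P(s.x,(.04,0),0))
print("spindle top",tri(S((361,122)),T((464,250))), "expect z .078")
print("nipple top",tri(S((251,205)),T((378,180))),"expect z .052")
# lever ends top centre
print("lever +x end z.078", onz("top",T((299,236)),.078),onz("side",S((288,236)),.078))
print("lever -x end z.078", onz("top",T((313,352)),.078),onz("side",S((410,255)),.078))
def rect(c,m,z):
    k,_=cv2.findContours(m.astype(np.uint8),0,2); k=max(k,key=cv2.contourArea)[:,0]
    w=np.array([onz(c,p,z)[:2] for p in k],np.float32); return cv2.minAreaRect(w)
for c in CM: print("tray",c,rect(c,O[c,"tray"][0],.012))
for c,z in(("side",0.016),("top",.016)):
    m=O[c,"cap"][0]; ys,xs=np.nonzero(m); print("cap",c,onz(c,(xs.mean(),ys.mean()),.008))
crop("side",255,100,320,180,"s2.png",O["side"]); crop("top",320,140,400,220,"t2.png",O["top"])
E
python3 fit.py
```

```text
mat top [ 0.5733 -0.0263] 6.375399493229334 [-0.3  0.1  0.4 -0.2  0.1  0.1 -0.2  0.1]
  pads [0.5695 0.0074 0.    ] [ 0.5771 -0.0601  0.    ] nip0 [ 0.613  -0.0219  0.    ]
mat side [ 0.5699 -0.025 ] 6.607299105425444 [-0.6 -0.1 -0.2 -0.4  0.3 -0.   0.5  0.3]
  pads [0.566  0.0088 0.    ] [ 0.5738 -0.0587  0.    ] nip0 [ 0.6096 -0.0204  0.    ]
mat both [ 0.5714 -0.0259] 6.520084822880143 [-1.  -0.6 -0.6 -0.8 -0.1 -0.4 -0.1 -0.2 -0.6  0.8  0.1  0.3  0.   0.6
 -0.2  0.8]
  pads [0.5675 0.0079 0.    ] [ 0.5753 -0.0596  0.    ] nip0 [ 0.6111 -0.0213  0.    ]
spindle top (array([ 0.5759, -0.0594,  0.0799]), array([-0.0619, -0.0186,  0.0139,  0.0725])) expect z .078
nipple top (array([ 0.6134, -0.0232,  0.0523]), array([-0.4044, -0.1284,  0.0978,  0.488 ])) expect z .052
lever +x end z.078 [0.5834 0.009  0.078 ] [0.5792 0.009  0.078 ]
lever -x end z.078 [0.534  0.0032 0.078 ] [0.5289 0.002  0.078 ]
tray side ((0.4720751643180847, 0.288724809885025), (0.15283824503421783, 0.19343389570713043), 1.4605283737182617)
tray top ((0.47659528255462646, 0.2865805923938751), (0.15278048813343048, 0.19696550071239471), 0.36685246229171753)
cap side [ 0.6553 -0.2989  0.008 ]
cap top [ 0.6595 -0.2994  0.008 ]
```

Run:
```python
import cv2,numpy as np
a=cv2.imread("pics/s2.png");b=cv2.imread("pics/t2.png");print(a.shape,b.shape)
b=cv2.resize(b,(390,390));a=cv2.resize(a,(390,480));o=np.zeros((480,790,3),np.uint8);o[:480,:390]=a;o[:390,400:]=b;cv2.imwrite("pics/f1.png",o)
```

```text
(600, 488, 3) (600, 600, 3)
```

View pics/f1.png

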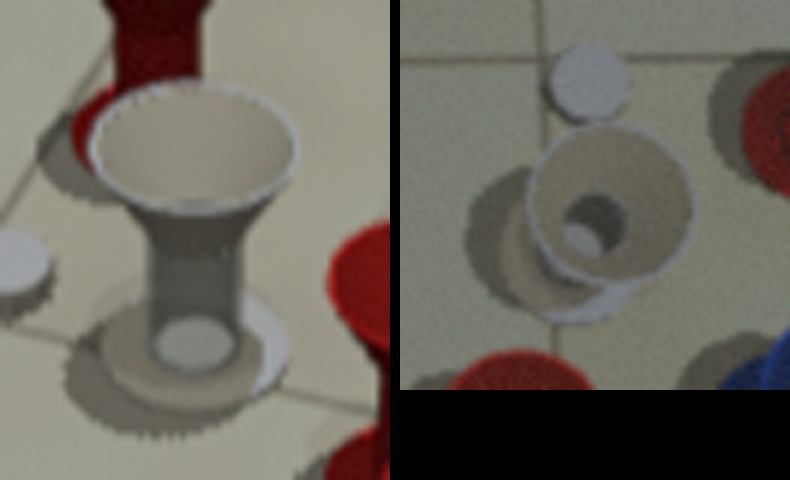

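Run:
```python
from h import *
np.set_printoptions(precision=4,suppress=True)
a=np.array
rs,rt=a((194,146))/6+[255,100], a((211,205))/4.875+[320,140]
print("rim",tri(rs,rt),"z should be .115",onz("side",rs,.115),onz("top",rt,.115))
for n,p in(("white bottle",(482,212)),("brown",(490,182)),("red1",(343,232)),("red2",(350,283)),("blue",(400,225))): print(n,onz("top",p,.05))
```

```text
rim (array([ 0.5568, -0.2856,  0.1152]), array([-0.2418, -0.0675,  0.0445,  0.2475])) z should be .115 [ 0.5563 -0.2858  0.115 ] [ 0.5575 -0.2856  0.115 ]
white bottle [ 0.4892 -0.6092  0.05  ]
brown [ 0.5706 -0.6393  0.05  ]
red1 [ 0.4402 -0.2399  0.05  ]
red2 [ 0.3085 -0.2522  0.05  ]
blue [ 0.457  -0.3904  0.05  ]
```

```bash
cat > go.py <<'E'
from h import *
from scipy.spatial.transform import Rotation as Ro
import sys
def to(x,y,z,jaw):
    s=r.sense(); Rc=s["ee_rot"]; p=s["tcp_pos"]
    c,sn=np.cos(np.radians(jaw)),np.sin(np.radians(jaw))
    yt=np.array([c,sn,0]); zt=np.array([0,0,-1.]); 
    Rs=[np.c_[np.cross(k*yt,zt),k*yt,zt] for k in(1,-1)]
    vs=[Ro.from_matrix(Rc.T@Rt).as_rotvec() for Rt in Rs]; v=min(vs,key=np.linalg.norm)
    d=np.array([x,y,z])-p
    print("t",round(s["time_s"],2),"p",p.round(4),"dist",d.round(4),"q6",s["joints"][5].round(1),"w",round(s["gripper_width"],3),"F",s["wrist_force"].round(1))
    print("row",(Rc.T@d/.3).round(4).tolist(),(v/np.pi).round(4).tolist(),"rows needed",max(np.linalg.norm(d)/.0417,np.degrees(np.linalg.norm(v))/7.16).round(1))
to(*map(float,sys.argv[1:5]))
E
python3 go.py 0.40 -0.30 0.28 100; python3 go.py 0.568 0.0075 0.15 96.5
```

```text
t 1.2 p [ 0.2421 -0.5762  0.2396] dist [0.1579 0.2762 0.0404] q6 -14.8 w 1.0 F [ 0.9 -0.4 -0.2]
row [-0.8417, 0.6448, -0.1348] [-0.0, 0.0, 0.0711] rows needed 7.7
t 1.2 p [ 0.2421 -0.5762  0.2396] dist [ 0.3259  0.5837 -0.0896] q6 -14.8 w 1.0 F [ 0.9 -0.4 -0.2]
row [-1.7551, 1.3729, 0.2985] [-0.0, 0.0, 0.0905] rows needed 16.2
```

```bash
python3 -m creep '[[0.5,-0.84,0.64,-0.13,0,0,0.07],[0.5,-0.84,0.64,-0.13,0,0,0.07],[0.5,-0.84,0.64,-0.13,0,0,0.07],[0.5,-0.84,0.64,-0.13,0,0,0.07],[0.5,-0.84,0.64,-0.13,0,0,0.07]]'; python3 go.py 0.50 -0.12 0.22 96.5
```

```text
time_s: 1.62
tcp_pos: [0.345, -0.3967, 0.2652]
ee_rot: [[-0.984, -0.176, 0.0], [-0.176, 0.984, -0.0], [-0.0, -0.0, -1.0]]
wrist_force: [0.5, 0.3, 1.3]
gripper_width: 0.706
t 1.62 p [ 0.345  -0.3967  0.2652] dist [ 0.155   0.2767 -0.0452] q6 -48.6 w 0.706 F [0.5 0.3 1.3]
row [-0.6712, 0.8167, 0.1505] [-0.0001, 0.0001, 0.0203] rows needed 7.7
```

```bash
python3 -m creep '[[0.45,-0.67,0.82,0.15,0,0,0.02],[0.45,-0.67,0.82,0.15,0,0,0.02],[0.45,-0.67,0.82,0.15,0,0,0.02],[0.45,-0.67,0.82,0.15,0,0,0.02],[0.45,-0.67,0.82,0.15,0,0,0.02]]'; python3 go.py 0.568 0.0075 0.14 96.5
```

```text
time_s: 2.03
tcp_pos: [0.4452, -0.216, 0.2362]
ee_rot: [[-0.993, -0.114, 0.001], [-0.114, 0.993, -0.0], [-0.001, -0.001, -1.0]]
wrist_force: [1.1, -0.6, 0.3]
gripper_width: 0.46
t 2.03 p [ 0.4452 -0.216   0.2362] dist [ 0.1228  0.2235 -0.0962] q6 -76.4 w 0.46 F [ 1.1 -0.6  0.3]
row [-0.4913, 0.6934, 0.3209] [-0.0002, 0.0004, 0.0004] rows needed 6.5
```

```bash
python3 -m creep '[[0.45,-0.49,0.69,0.3,0,0,0],[0.45,-0.49,0.69,0.3,0,0,0],[0.45,-0.49,0.69,0.3,0,0,0],[0.45,-0.49,0.69,0.3,0,0,0],[0.45,-0.49,0.69,0.3,0,0,0]]';python3 -m creep '[[0.45,-0.1,0.16,0.07,0,0,0],[0.45,-0.1,0.16,0.07,0,0,0],[0.45,-0.1,0.16,0.07,0,0,0]]'; python3 go.py 0.568 0.0075 0.14 96.5
python3 - <<'E'
from h import *
i=r.capture("top"); crop("top",200,130,320,220,"t3.png",i)
i=r.capture("side"); crop("side",180,150,310,250,"s3.png",i)
E
```

```text
time_s: 2.45
tcp_pos: [0.5399, -0.0436, 0.1668]
ee_rot: [[-0.993, -0.115, 0.002], [-0.115, 0.993, -0.0], [-0.002, -0.001, -1.0]]
wrist_force: [1.2, -0.2, 0.8]
gripper_width: 0.452
time_s: 2.7
tcp_pos: [0.5652, 0.0109, 0.1437]
ee_rot: [[-0.993, -0.119, 0.0], [-0.119, 0.993, -0.001], [-0.0, -0.001, -1.0]]
wrist_force: [0.1, -0.2, 0.1]
gripper_width: 0.447
t 2.7 p [0.5652 0.0109 0.1437] dist [ 0.0028 -0.0034 -0.0037] q6 -100.8 w 0.447 F [ 0.1 -0.2  0.1]
row [-0.0079, -0.0124, 0.0123] [-0.0003, 0.0, 0.0019] rows needed 0.1
```

View pics/t3.png

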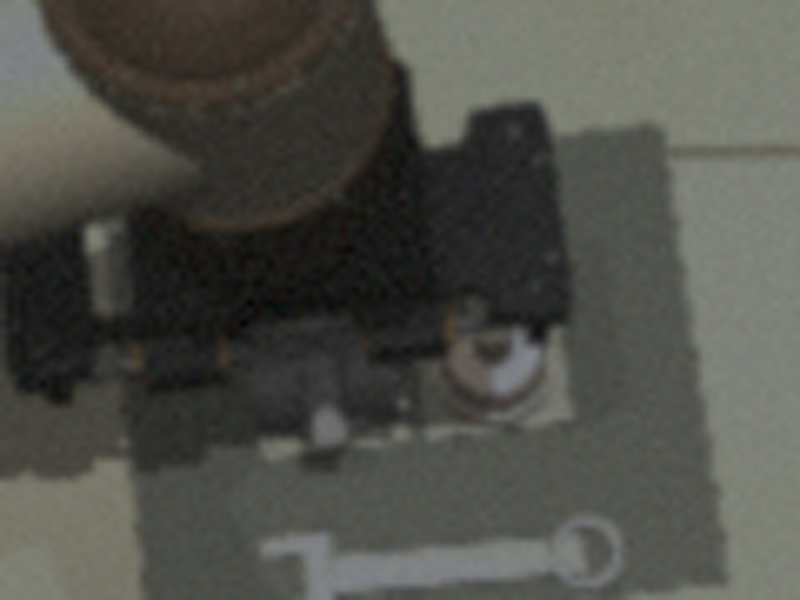

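View pics/s3.png

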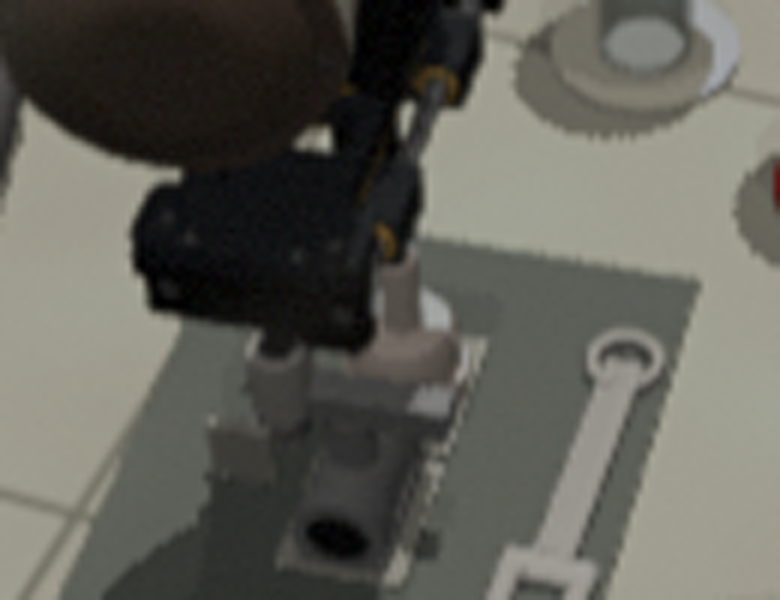

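The top view shows the fingers either side of the lever, with their midpoint near u 244. That is where the TCP at y 0.011 should project. The spindle is clear of the fingers. Now I descend.

```bash
python3 -m creep '[[0.45,-0.01,-0.012,0.12,0,0,0.002],[0.45,-0.01,-0.012,0.2,0,0,0.002],[0.45,-0.01,-0.012,0.25,0,0,0.002],[0.45,-0.01,-0.012,0.25,0,0,0.002]]'; python3 go.py 0.568 0.0072 0.068 96.5
```

```text
time_s: 3.13
tcp_pos: [0.565, 0.0029, 0.0678]
ee_rot: [[-0.994, -0.107, -0.005], [-0.107, 0.994, -0.002], [0.005, -0.002, -1.0]]
wrist_force: [-0.7, 0.7, 0.3]
gripper_width: 0.449
t 3.13 p [0.565  0.0029 0.0678] dist [0.003  0.0043 0.0002] q6 -100.6 w 0.449 F [-0.7  0.7  0.3]
row [-0.0115, 0.0133, -0.0007] [-0.0005, -0.0017, -0.0018] rows needed 0.1
```

```bash
python3 -m creep '[[0.45,-0.0115,0.013,0,0,-0.0017,-0.002],[0.45,-0.0115,0.013,0,0,-0.0017,-0.002]]'; python3 go.py 0.568 0.0072 0.068 96.5
python3 - <<'E'
from h import *
i=r.capture("side"); crop("side",180,150,310,250,"s4.png",i)
E
```

```text
time_s: 3.3
tcp_pos: [0.5688, 0.0067, 0.0691]
ee_rot: [[-0.994, -0.113, 0.002], [-0.113, 0.994, -0.001], [-0.002, -0.002, -1.0]]
wrist_force: [-0.1, -0.2, 0.2]
gripper_width: 0.453
t 3.3 p [0.5688 0.0067 0.0691] dist [-0.0008  0.0005 -0.0011] q6 -100.7 w 0.453 F [-0.1 -0.2  0.2]
row [0.0025, 0.0018, 0.0036] [-0.0005, 0.0007, 0.0] rows needed 0.0
```

View pics/s4.png

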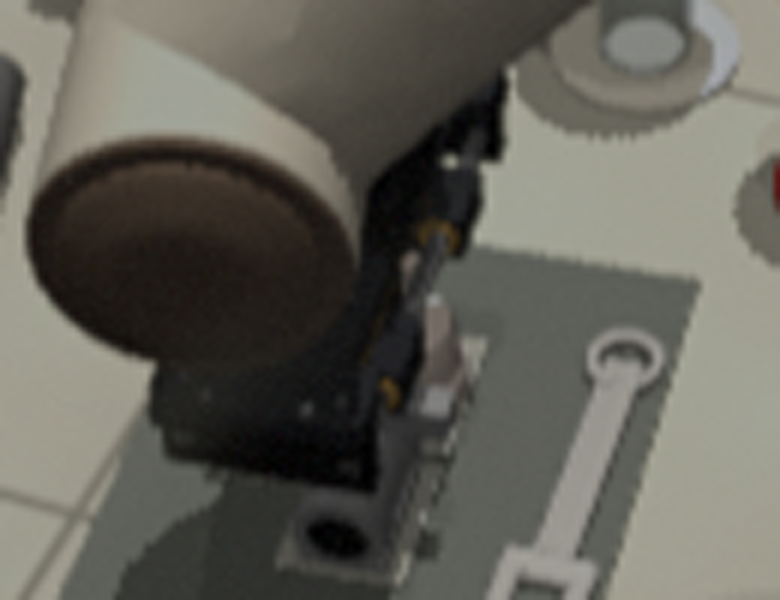

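```bash
python3 -m creep '[[0,0,0,0,0,0,0],[0,0,0,0,0,0,0],[0,0,0,0,0,0,0],[0,0,0,0,0,0,0],[0,0,0,0,0,0,0]]'; python3 go.py 0.568 0.0072 0.15 96.5
```

```text
time_s: 3.77
tcp_pos: [0.5692, 0.0071, 0.0698]
ee_rot: [[-0.994, -0.114, 0.004], [-0.114, 0.994, -0.001], [-0.004, -0.001, -1.0]]
wrist_force: [0.3, 0.5, 1.3]
gripper_width: 0.189
t 3.77 p [0.5692 0.0071 0.0698] dist [-0.0012  0.0001  0.0802] q6 -100.7 w 0.189 F [0.3 0.5 1.3]
row [0.0029, 0.0005, -0.2675] [-0.0004, 0.0012, 0.0002] rows needed 1.9
```

```bash
python3 -m creep '[[0,0,0,0,0,0,0],[0,0,0,0,0,0,0],[0,0,0,0,0,0,0]]'; python3 go.py 0.568 0.0072 0.15 96.5
```

```text
time_s: 4.02
tcp_pos: [0.5692, 0.0071, 0.0698]
ee_rot: [[-0.993, -0.114, 0.004], [-0.114, 0.994, -0.001], [-0.004, -0.001, -1.0]]
wrist_force: [-0.4, 0.9, 0.8]
gripper_width: 0.19
t 4.02 p [0.5692 0.0071 0.0698] dist [-0.0012  0.0001  0.0802] q6 -100.7 w 0.19 F [-0.4  0.9  0.8]
row [0.0029, 0.0003, -0.2674] [-0.0004, 0.0012, 0.0002] rows needed 1.9
```

```bash
python3 -m creep '[[0,0,0,-0.08,0,0,0],[0,0,0,-0.2,0,0,0],[0,0,0,-0.3,0,0,0],[0,0,0,-0.3,0,0,0]]'; python3 go.py 0.474 0.333 0.16 91
python3 - <<'E'
from h import *
i=r.capture("side"); crop("side",160,130,320,250,"s5.png",i)
E
```

```text
time_s: 4.35
tcp_pos: [0.5726, 0.0077, 0.1663]
ee_rot: [[-0.993, -0.115, 0.016], [-0.115, 0.993, 0.001], [-0.016, -0.001, -1.0]]
wrist_force: [1.5, 1.0, -1.0]
gripper_width: 0.196
t 4.35 p [0.5726 0.0077 0.1663] dist [-0.0986  0.3253 -0.0063] q6 -100.6 w 0.196 F [ 1.5  1.  -1. ]
row [0.2019, 1.1151, 0.0165] [-0.0001, 0.0052, 0.0312] rows needed 8.2
```

View pics/s5.png

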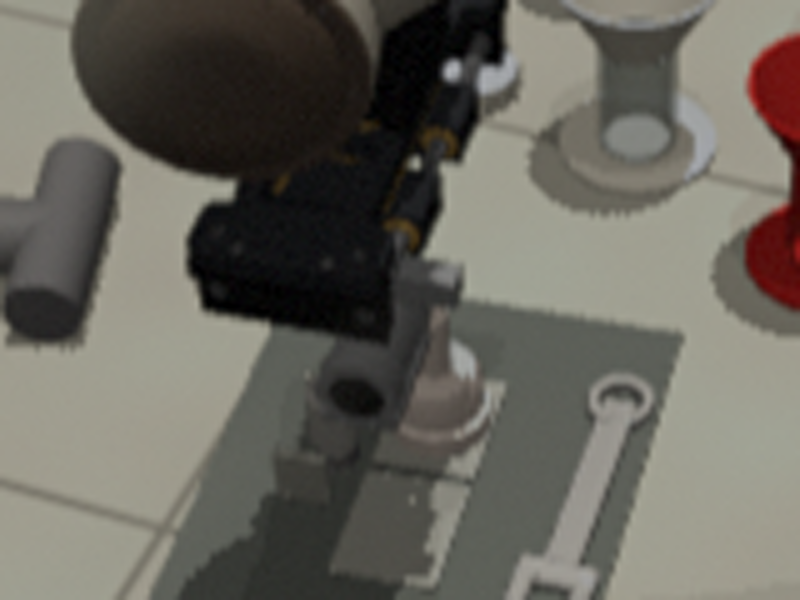

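The valve is lifted: its pipe mouth is at (357,395) and it hangs upright clear of the left pad. Next it goes to the tray.

```bash
python3 -m creep '[[0,0.06,0.1,0.01,0,0.005,0.006],[0,0.1,0.25,0.01,0,0.005,0.02],[0,0.15,0.4,0.01,0,0.005,0.03],[0,0.18,0.53,0.01,0,0.005,0.03],[0,0.2,0.64,0.01,0,0.005,0.03]]'; python3 go.py 0.474 0.333 0.14 91
```

```text
time_s: 4.82
tcp_pos: [0.4873, 0.1913, 0.158]
ee_rot: [[-1.0, -0.019, -0.007], [-0.019, 1.0, -0.002], [0.007, -0.002, -1.0]]
wrist_force: [0.7, 0.7, -1.3]
gripper_width: 0.19
t 4.82 p [0.4873 0.1913 0.158 ] dist [-0.0133  0.1417 -0.018 ] q6 -127.9 w 0.19 F [ 0.7  0.7 -1.3]
row [0.0351, 0.4731, 0.0594] [-0.0005, -0.0024, 0.0005] rows needed 3.4
```

```bash
python3 -m creep '[[0,0.01,0.12,0.02,0,-0.0024,0],[0,0.02,0.25,0.04,0,-0.0024,0],[0,0.035,0.38,0.06,0,-0.0024,0],[0,0.035,0.473,0.06,0,-0.0024,0],[0,0.035,0.473,0.06,0,-0.0024,0]]'; python3 go.py 0.474 0.333 0.0735 91
```

```text
time_s: 5.23
tcp_pos: [0.4732, 0.3374, 0.1376]
ee_rot: [[-1.0, -0.024, -0.001], [-0.024, 1.0, -0.002], [0.001, -0.002, -1.0]]
wrist_force: [0.8, -0.7, -0.9]
gripper_width: 0.19
t 5.23 p [0.4732 0.3374 0.1376] dist [ 0.0008 -0.0044 -0.0641] q6 -140.2 w 0.19 F [ 0.8 -0.7 -0.9]
row [-0.0024, -0.0143, 0.2136] [-0.0007, -0.0002, 0.002] rows needed 1.5
```

```bash
python3 -m creep '[[0,0,-0.014,0.1,0,0,0],[0,0,-0.014,0.18,0,0,0],[0,0,-0.014,0.21,0,0,0],[0,0,-0.014,0.21,0,0,0]]'; python3 go.py 0.474 0.333 0.0685 91
python3 - <<'E'
from h import *
i=r.capture("side"); crop("side",130,260,330,410,"s6.png",i)
E
```

```text
time_s: 5.57
tcp_pos: [0.4715, 0.3308, 0.071]
ee_rot: [[-1.0, -0.023, -0.006], [-0.023, 1.0, -0.008], [0.006, -0.008, -1.0]]
wrist_force: [0.7, -0.3, -1.0]
gripper_width: 0.19
t 5.57 p [0.4715 0.3308 0.071 ] dist [ 0.0025  0.0022 -0.0025] q6 -139.9 w 0.19 F [ 0.7 -0.3 -1. ]
row [-0.0086, 0.0073, 0.0082] [-0.0026, -0.002, 0.0018] rows needed 0.1
```

View pics/s6.png

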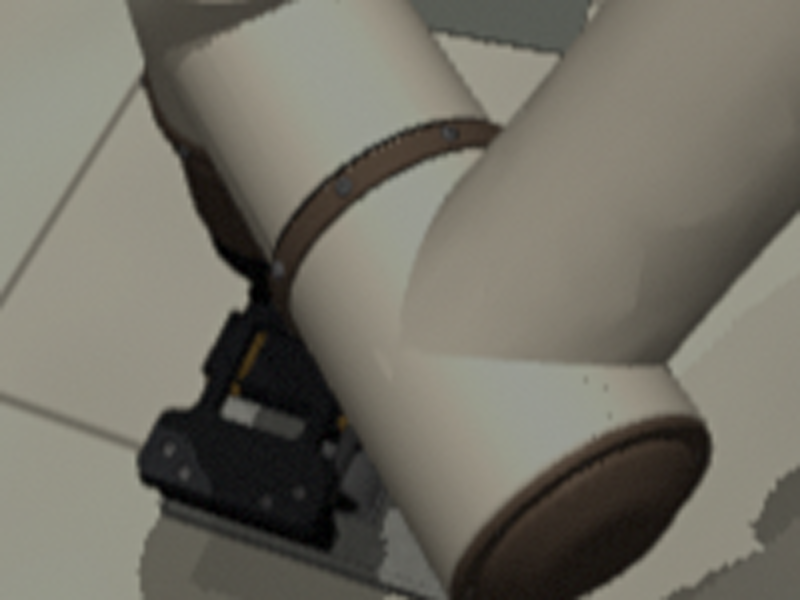

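```bash
python3 -m creep '[[0,-0.006,0.005,0.007,-0.0026,-0.002,0],[0,-0.006,0.005,0.007,-0.0026,-0.002,0],[0,-0.006,0.005,0.007,-0.0026,-0.002,0]]'; python3 go.py 0.474 0.333 0.068 91
```

```text
time_s: 5.87
tcp_pos: [0.4751, 0.3337, 0.0721]
ee_rot: [[-1.0, -0.023, 0.005], [-0.023, 1.0, 0.004], [-0.005, 0.004, -1.0]]
wrist_force: [-0.3, 0.4, -0.9]
gripper_width: 0.197
t 5.87 p [0.4751 0.3337 0.0721] dist [-0.0011 -0.0007 -0.0041] q6 -139.8 w 0.197 F [-0.3  0.4 -0.9]
row [0.0038, -0.0022, 0.0138] [0.0014, 0.0015, 0.0019] rows needed 0.1
```

```bash
python3 -m creep '[[0,0,0,0.01,0.0014,0.0015,0],[0,0,0,0.014,0.0014,0.0015,0],[0,0,0,0.014,0.0014,0.0015,0]]'; python3 go.py 0.474 0.333 0.068 91
```

```text
time_s: 6.12
tcp_pos: [0.4752, 0.3338, 0.0681]
ee_rot: [[-1.0, -0.023, 0.0], [-0.023, 1.0, 0.0], [-0.0, 0.0, -1.0]]
wrist_force: [-0.2, -0.8, -1.2]
gripper_width: 0.192
t 6.12 p [0.4752 0.3338 0.0681] dist [-0.0012 -0.0008 -0.0001] q6 -139.7 w 0.192 F [-0.2 -0.8 -1.2]
row [0.0042, -0.0024, 0.0004] [0.0001, 0.0001, 0.0018] rows needed 0.0
```

```bash
python3 -m creep '[[0,0,0,0.003,0,0,0],[0,0,0,0.005,0,0,0],[0,0,0,0.005,0,0,0]]'; python3 go.py 0.474 0.333 0.068 91
```

```text
time_s: 6.37
tcp_pos: [0.4755, 0.3343, 0.0677]
ee_rot: [[-1.0, -0.024, 0.001], [-0.024, 1.0, 0.001], [-0.001, 0.001, -1.0]]
wrist_force: [-2.3, 0.3, 4.4]
gripper_width: 0.195
t 6.37 p [0.4755 0.3343 0.0677] dist [-0.0015 -0.0013  0.0003] q6 -139.7 w 0.195 F [-2.3  0.3  4.4]
row [0.0051, -0.0041, -0.001] [0.0003, 0.0004, 0.002] rows needed 0.1
```

Contact: +4.4 N. I release and lift.

```bash
python3 -m creep '[[0.5,0,0,0.002,0,0,0],[0.5,0,0,0.002,0,0,0],[0.5,0,0,0.002,0,0,0],[0.5,0,0,0.002,0,0,0]]';python3 -m creep '[[0.5,0,0,-0.06,0,0,0],[0.5,0,0,-0.2,0,0,0],[0.5,0,0,-0.3,0,0,0],[0.5,0,0,-0.38,0,0,0],[0.5,0,0,-0.4,0,0,0]]'; python3 go.py 0.5759 -0.0594 0.18 96.5
```

```text
time_s: 6.7
tcp_pos: [0.4755, 0.3342, 0.0668]
ee_rot: [[-1.0, -0.024, 0.001], [-0.024, 1.0, 0.001], [-0.001, 0.001, -1.0]]
wrist_force: [-0.3, 0.4, -0.2]
gripper_width: 0.409
time_s: 7.12
tcp_pos: [0.4772, 0.3356, 0.1918]
ee_rot: [[-1.0, -0.024, 0.008], [-0.024, 1.0, 0.007], [-0.008, 0.007, -1.0]]
wrist_force: [0.0, 0.8, 0.2]
gripper_width: 0.497
t 7.12 p [0.4772 0.3356 0.1918] dist [ 0.0987 -0.395  -0.0118] q6 -139.7 w 0.497 F [0.  0.8 0.2]
row [-0.2965, -1.3246, 0.0328] [0.002, 0.0026, -0.0283] rows needed 9.8
```

```bash
python3 -m creep '[[0.5,-0.2,-0.88,0.02,0.002,0.002,-0.018],[0.5,-0.2,-0.88,0.02,0.002,0.002,-0.018],[0.5,-0.2,-0.88,0.02,0.002,0.002,-0.018],[0.5,-0.2,-0.88,0.02,0.002,0.002,-0.018],[0.5,-0.2,-0.88,0.02,0.002,0.002,-0.018]]'; python3 go.py 0.5759 -0.0594 0.16 96.5
python3 - <<'E'
from h import *
i=r.capture("side"); crop("side",130,280,330,420,"s7.png",i)
i=r.capture("top"); crop("top",90,180,210,270,"t7.png",i)
E
```

```text
time_s: 7.53
tcp_pos: [0.5278, 0.1306, 0.1843]
ee_rot: [[-0.997, -0.082, 0.001], [-0.082, 0.997, -0.0], [-0.001, -0.0, -1.0]]
wrist_force: [1.6, 0.5, -0.5]
gripper_width: 0.5
t 7.53 p [0.5278 0.1306 0.1843] dist [ 0.0481 -0.19   -0.0243] q6 -116.4 w 0.5 F [ 1.6  0.5 -0.5]
row [-0.1081, -0.6444, 0.0814] [-0.0001, 0.0002, -0.0101] rows needed 4.7
```

View pics/s7.png

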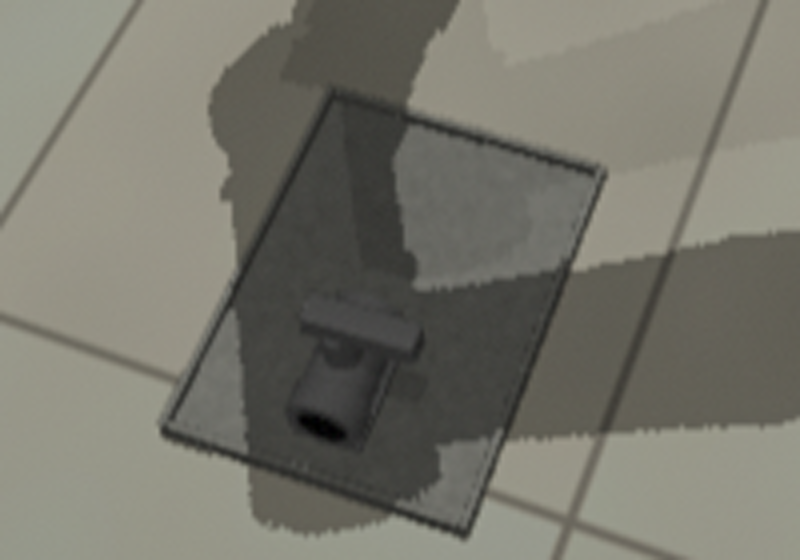

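The valve stands upright in the tray, with its lever at (362,325) in the crop. Next is the insert.

```bash
python3 -m creep '[[0.5,-0.108,-0.644,0.08,0,0,-0.01],[0.5,-0.108,-0.644,0.08,0,0,-0.01],[0.5,-0.108,-0.644,0.08,0,0,-0.01],[0.5,-0.108,-0.644,0.08,0,0,-0.01],[0.5,-0.108,-0.644,0.08,0,0,-0.01]]'; python3 go.py 0.5759 -0.0594 0.12 96.5
```

```text
time_s: 8.05
tcp_pos: [0.5746, -0.0646, 0.1592]
ee_rot: [[-0.994, -0.105, -0.002], [-0.105, 0.994, -0.001], [0.002, -0.001, -1.0]]
wrist_force: [1.2, 0.6, -0.8]
gripper_width: 0.501
t 8.05 p [ 0.5746 -0.0646  0.1592] dist [ 0.0013  0.0052 -0.0392] q6 -93.6 w 0.501 F [ 1.2  0.6 -0.8]
row [-0.0063, 0.0168, 0.1305] [-0.0003, -0.0006, -0.0025] rows needed 0.9
```

```bash
python3 -m creep '[[0.5,-0.006,0.015,0.08,0,0,-0.003],[0.5,-0.006,0.015,0.13,0,0,-0.003],[0.5,-0.006,0.015,0.13,0,0,-0.003]]'; python3 go.py 0.5759 -0.0594 0.066 96.5
python3 - <<'E'
from h import *
i=r.capture("side"); crop("side",180,130,320,235,"s8.png",i)
i=r.capture("top"); crop("top",210,120,330,210,"t8.png",i)
E
```

```text
time_s: 8.3
tcp_pos: [0.5732, -0.0605, 0.1158]
ee_rot: [[-0.994, -0.112, -0.01], [-0.112, 0.994, -0.001], [0.011, -0.0, -1.0]]
wrist_force: [-0.3, -0.1, -0.7]
gripper_width: 0.499
t 8.3 p [ 0.5732 -0.0605  0.1158] dist [ 0.0027  0.0011 -0.0498] q6 -93.6 w 0.499 F [-0.3 -0.1 -0.7]
row [-0.0112, 0.0027, 0.1659] [-0.0001, -0.0034, -0.0002] rows needed 1.2
```

View pics/s8.png

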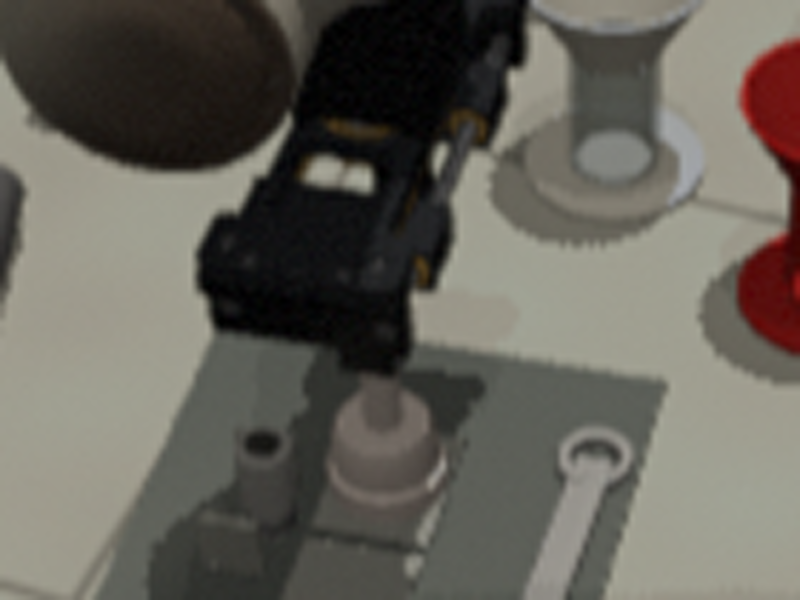

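View pics/t8.png

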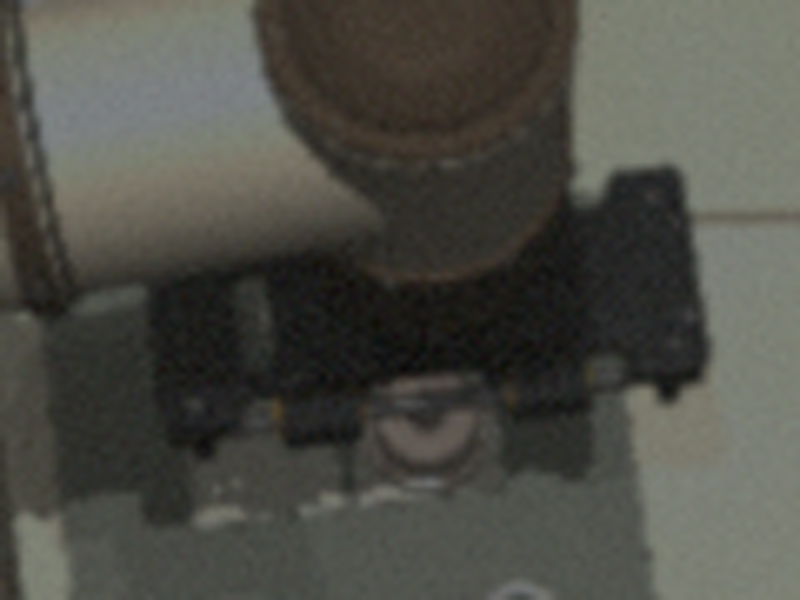

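The spindle sits centred between the fingers in the top view, at about (430,400). I descend.

```bash
python3 -m creep '[[0.5,-0.009,0.003,0.09,0,-0.003,0],[0.5,-0.009,0.003,0.15,0,-0.003,0],[0.5,-0.009,0.003,0.166,0,-0.003,0],[0.5,-0.009,0.003,0.166,0,-0.003,0],[0.5,-0.009,0.003,0.166,0,-0.003,0]]'; python3 go.py 0.5759 -0.0594 0.066 96.5
```

```text
time_s: 8.82
tcp_pos: [0.5791, -0.0581, 0.071]
ee_rot: [[-0.993, -0.117, 0.008], [-0.117, 0.993, -0.001], [-0.008, -0.002, -1.0]]
wrist_force: [0.3, -0.1, 0.1]
gripper_width: 0.499
t 8.82 p [ 0.5791 -0.0581  0.071 ] dist [-0.0032 -0.0013 -0.005 ] q6 -93.7 w 0.499 F [ 0.3 -0.1  0.1]
row [0.0114, -0.0031, 0.0167] [-0.0006, 0.0025, 0.0011] rows needed 0.1
```

```bash
python3 -m creep '[[0.5,0.011,-0.003,0.014,0,0.0025,0.001],[0.5,0.011,-0.003,0.014,0,0.0025,0.001],[0.5,0.011,-0.003,0.014,0,0.0025,0.001]]'; python3 go.py 0.5759 -0.0594 0.066 96.5
```

```text
time_s: 9.07
tcp_pos: [0.5764, -0.0593, 0.0677]
ee_rot: [[-0.994, -0.114, 0.002], [-0.114, 0.994, -0.002], [-0.002, -0.002, -1.0]]
wrist_force: [0.1, 0.3, 0.0]
gripper_width: 0.497
t 9.07 p [ 0.5764 -0.0593  0.0677] dist [-0.0005 -0.0001 -0.0017] q6 -93.8 w 0.497 F [0.1 0.3 0. ]
row [0.0018, -0.0002, 0.0058] [-0.0006, 0.0005, 0.0002] rows needed 0.0
```

```bash
python3 -m creep '[[0,0,0,0.004,-0.0006,0,0],[0,0,0,0.004,-0.0006,0,0],[0,0,0,0.004,-0.0006,0,0],[0,0,0,0.004,-0.0006,0,0],[0,0,0,0.004,-0.0006,0,0]]';python3 -m creep '[[0,0,0,0,0,0,0],[0,0,0,0,0,0,0],[0,0,0,0,0,0,0]]'; python3 go.py 0.5759 -0.0594 0.066 96.5
```

```text
time_s: 9.48
tcp_pos: [0.5764, -0.0593, 0.0665]
ee_rot: [[-0.994, -0.114, 0.001], [-0.114, 0.994, 0.0], [-0.001, 0.0, -1.0]]
wrist_force: [-0.2, -0.5, 0.6]
gripper_width: 0.207
time_s: 9.73
tcp_pos: [0.5763, -0.0594, 0.0664]
ee_rot: [[-0.994, -0.114, 0.001], [-0.114, 0.994, 0.0], [-0.001, 0.0, -1.0]]
wrist_force: [-0.4, -0.7, -0.8]
gripper_width: 0.173
t 9.73 p [ 0.5763 -0.0594  0.0664] dist [-0.0004 -0.     -0.0004] q6 -93.6 w 0.173 F [-0.4 -0.7 -0.8]
row [0.0014, 0.0, 0.0014] [0.0, 0.0004, 0.0001] rows needed 0.0
```

```bash
python3 -m creep '[[0,0,0,-0.06,0,0,0],[0,0,0,-0.15,0,0,0],[0,0,0,-0.24,0,0,0],[0,0,0,-0.3,0,0,0],[0,0,0,-0.3,0,0,0]]'; python3 go.py 0.5 0.16 0.16 92
python3 - <<'E'
from h import *
i=r.capture("side"); crop("side",180,130,320,235,"s9.png",i)
E
```

```text
time_s: 10.15
tcp_pos: [0.5788, -0.0593, 0.1609]
ee_rot: [[-0.993, -0.115, 0.01], [-0.115, 0.993, 0.0], [-0.01, -0.001, -1.0]]
wrist_force: [0.8, 0.2, -0.8]
gripper_width: 0.173
t 10.15 p [ 0.5788 -0.0593  0.1609] dist [-0.0788  0.2193 -0.0009] q6 -93.6 w 0.173 F [ 0.8  0.2 -0.8]
row [0.1772, 0.7561, 0.0007] [-0.0001, 0.0032, 0.0254] rows needed 5.6
```

View pics/s9.png

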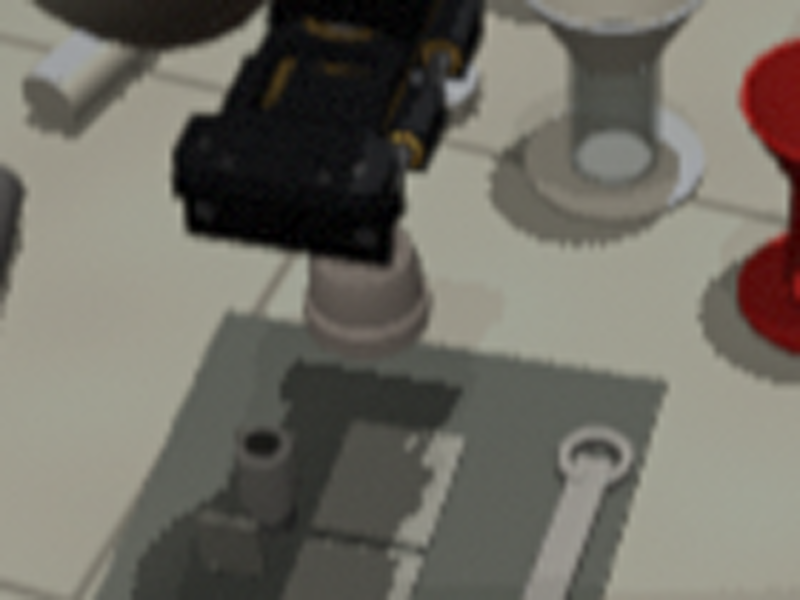

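The insert is lifted, with its body upright at (368,295) in the crop, and both pads are free. Next it goes to the tray.

```bash
python3 -m creep '[[0,0.03,0.1,0,0,0.003,0.006],[0,0.06,0.24,0,0,0.003,0.012],[0,0.09,0.37,0,0,0.003,0.02],[0,0.12,0.5,0,0,0.003,0.025],[0,0.14,0.6,0,0,0.003,0.025]]'; python3 go.py 0.474 0.243 0.15 91
```

```text
time_s: 10.62
tcp_pos: [0.5128, 0.1165, 0.1564]
ee_rot: [[-0.999, -0.035, -0.007], [-0.035, 0.999, -0.001], [0.007, -0.0, -1.0]]
wrist_force: [0.2, 0.8, -0.7]
gripper_width: 0.176
t 10.62 p [0.5128 0.1165 0.1564] dist [-0.0388  0.1265 -0.0064] q6 -118.3 w 0.176 F [ 0.2  0.8 -0.7]
row [0.1143, 0.4258, 0.022] [-0.0002, -0.0022, 0.0056] rows needed 3.2
```

```bash
python3 -m creep '[[0,0.03,0.12,0.02,0,-0.002,0.005],[0,0.07,0.25,0.04,0,-0.002,0.005],[0,0.1,0.36,0.04,0,-0.002,0.005],[0,0.114,0.42,0.06,0,-0.002,0.005],[0,0.114,0.42,0.06,0,-0.002,0.005]]'; python3 go.py 0.474 0.243 0.075 91
```

```text
time_s: 11.03
tcp_pos: [0.4721, 0.2438, 0.1361]
ee_rot: [[-1.0, -0.024, -0.004], [-0.024, 1.0, -0.002], [0.004, -0.002, -1.0]]
wrist_force: [-0.2, -0.5, -1.3]
gripper_width: 0.172
t 11.03 p [0.4721 0.2438 0.1361] dist [ 0.0019 -0.0008 -0.0611] q6 -133.4 w 0.172 F [-0.2 -0.5 -1.3]
row [-0.0072, -0.0023, 0.2038] [-0.0007, -0.0012, 0.002] rows needed 1.5
```

```bash
python3 -m creep '[[0,-0.005,-0.002,0.09,0,-0.001,0],[0,-0.005,-0.002,0.17,0,-0.001,0],[0,-0.005,-0.002,0.2,0,-0.001,0],[0,-0.005,-0.002,0.2,0,-0.001,0],[0,-0.005,-0.002,0.2,0,-0.001,0]]'; python3 go.py 0.474 0.243 0.0645 91
```

```text
time_s: 11.45
tcp_pos: [0.4735, 0.2424, 0.0758]
ee_rot: [[-1.0, -0.023, -0.002], [-0.023, 1.0, -0.004], [0.002, -0.004, -1.0]]
wrist_force: [1.5, -0.4, -0.2]
gripper_width: 0.18
t 11.45 p [0.4735 0.2424 0.0758] dist [ 0.0005  0.0006 -0.0113] q6 -133.4 w 0.18 F [ 1.5 -0.4 -0.2]
row [-0.0017, 0.0022, 0.0376] [-0.0011, -0.0005, 0.0018] rows needed 0.3
```

```bash
python3 -m creep '[[0,0,0,0.02,-0.001,0,0],[0,0,0,0.034,-0.001,0,0],[0,0,0,0.034,-0.001,0,0],[0,0,0,0.034,-0.001,0,0]]'; python3 go.py 0.474 0.243 0.0645 91
```

```text
time_s: 11.78
tcp_pos: [0.4737, 0.2423, 0.0659]
ee_rot: [[-1.0, -0.023, -0.001], [-0.023, 1.0, -0.0], [0.001, -0.0, -1.0]]
wrist_force: [0.4, -0.5, -0.6]
gripper_width: 0.176
t 11.78 p [0.4737 0.2423 0.0659] dist [ 0.0003  0.0007 -0.0014] q6 -133.2 w 0.176 F [ 0.4 -0.5 -0.6]
row [-0.0012, 0.0025, 0.0046] [-0.0, -0.0004, 0.0017] rows needed 0.0
```

```bash
python3 -m creep '[[0,0,0,0.004,0,0,0],[0,0,0,0.007,0,0,0],[0,0,0,0.007,0,0,0]]'; python3 go.py 0.474 0.243 0.0645 91
```

```text
time_s: 12.03
tcp_pos: [0.474, 0.2424, 0.0644]
ee_rot: [[-1.0, -0.023, -0.0], [-0.023, 1.0, 0.0], [0.0, 0.0, -1.0]]
wrist_force: [0.3, -0.2, 1.0]
gripper_width: 0.174
t 12.03 p [0.474  0.2424 0.0644] dist [0.     0.0006 0.0001] q6 -133.2 w 0.174 F [ 0.3 -0.2  1. ]
row [-0.0001, 0.002, -0.0005] [0.0001, -0.0001, 0.0018] rows needed 0.0
```

```bash
python3 -m creep '[[0.5,0,0,0.002,0,0,0],[0.5,0,0,0.002,0,0,0],[0.5,0,0,0.002,0,0,0],[0.5,0,0,0.002,0,0,0]]';python3 -m creep '[[0.5,0,0,-0.06,0,0,0],[0.5,0,0,-0.2,0,0,0],[0.5,0,0,-0.3,0,0,0],[0.5,0,0,-0.38,0,0,0],[0.5,0,0,-0.4,0,0,0]]'; python3 go.py 0.6134 -0.0225 0.19 6.5; python3 -c "
from station import r;print(r.sense()['joints'].round(1))"
```

```text
time_s: 12.37
tcp_pos: [0.474, 0.2425, 0.0638]
ee_rot: [[-1.0, -0.023, -0.0], [-0.023, 1.0, 0.0], [0.0, 0.0, -1.0]]
wrist_force: [0.0, 0.3, 1.3]
gripper_width: 0.391
time_s: 12.78
tcp_pos: [0.476, 0.2439, 0.1886]
ee_rot: [[-1.0, -0.024, 0.007], [-0.024, 1.0, 0.006], [-0.007, 0.006, -1.0]]
wrist_force: [0.7, 1.0, -0.0]
gripper_width: 0.501
t 12.78 p [0.476  0.2439 0.1886] dist [ 0.1374 -0.2664  0.0014] q6 -133.2 w 0.501 F [ 0.7  1.  -0. ]
row [-0.4364, -0.8989, -0.0066] [0.0031, 0.0005, 0.4716] rows needed 11.9
[ 4.450e+01  1.560e+01 -1.690e+01  1.000e-01 -5.700e+01 -1.332e+02]
```

```bash
python3 -m creep '[[0.55,-0.3,-0.6,0,0.003,0,-0.25],[0.55,-0.3,-0.6,0,0.003,0,-0.25],[0.55,-0.3,-0.6,0,0.003,0,-0.25],[0.55,-0.3,-0.6,0,0.003,0,-0.25],[0.55,-0.3,-0.6,0,0.003,0,-0.25]]'; python3 go.py 0.6134 -0.0225 0.16 6.5
python3 - <<'E'
from h import *
i=r.capture("side"); crop("side",130,280,330,420,"s10.png",i)
i=r.capture("top"); crop("top",90,150,310,260,"t10.png",i)
E
```

```text
time_s: 13.2
tcp_pos: [0.5648, 0.0758, 0.1874]
ee_rot: [[-0.828, -0.561, 0.007], [-0.561, 0.828, -0.003], [-0.004, -0.006, -1.0]]
wrist_force: [-0.6, 1.3, 0.3]
gripper_width: 0.55
t 13.2 p [0.5648 0.0758 0.1874] dist [ 0.0486 -0.0983 -0.0274] q6 -80.2 w 0.55 F [-0.6  1.3  0.3]
row [0.0497, -0.3615, 0.0932] [-0.0024, 0.0001, -0.3466] rows needed 8.7
```

View pics/s10.png

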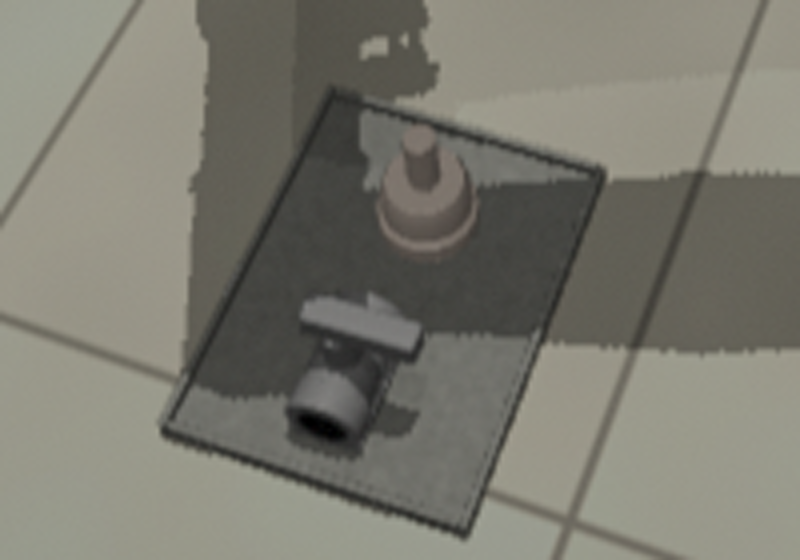

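Both stand upright in the tray: the insert's spindle is at (420,140) and the valve's lever at (362,325). Next is the nipple.

```bash
python3 -m creep '[[0.55,0.05,-0.36,0.05,-0.0024,0,-0.347],[0.55,0.05,-0.36,0.05,-0.0024,0,-0.347],[0.55,0.05,-0.36,0.05,-0.0024,0,-0.347],[0.55,0.05,-0.36,0.05,-0.0024,0,-0.347],[0.55,0.05,-0.36,0.05,-0.0024,0,-0.347]]'; python3 go.py 0.6134 -0.0225 0.16 6.5
```

```text
time_s: 13.72
tcp_pos: [0.6131, -0.0269, 0.1708]
ee_rot: [[-0.37, -0.929, 0.001], [-0.929, 0.37, -0.001], [0.0, -0.001, -1.0]]
wrist_force: [-0.4, -0.4, -0.5]
gripper_width: 0.552
t 13.72 p [ 0.6131 -0.0269  0.1708] dist [ 0.0003  0.0044 -0.0108] q6 -34.4 w 0.552 F [-0.4 -0.4 -0.5]
row [-0.014, 0.0044, 0.0361] [-0.0003, -0.0002, -0.1568] rows needed 3.9
```

```bash
python3 -m creep '[[0.55,-0.014,0.004,0.1,0,0,-0.157],[0.55,-0.014,0.004,0.15,0,0,-0.157],[0.55,-0.014,0.004,0.2,0,0,-0.157],[0.55,-0.014,0.004,0.2,0,0,-0.157],[0.55,-0.014,0.004,0.2,0,0,-0.157]]'; python3 go.py 0.6134 -0.0225 0.036 6.5
python3 - <<'E'
from h import *
i=r.capture("side"); crop("side",180,130,320,235,"s11.png",i)
i=r.capture("top"); crop("top",210,120,330,210,"t11.png",i)
E
```

```text
time_s: 14.13
tcp_pos: [0.6125, -0.0222, 0.1088]
ee_rot: [[0.115, -0.993, -0.003], [-0.993, -0.115, -0.001], [0.001, 0.003, -1.0]]
wrist_force: [0.4, -0.8, 0.1]
gripper_width: 0.551
t 14.13 p [ 0.6125 -0.0222  0.1088] dist [ 0.0009 -0.0003 -0.0728] q6 -6.5 w 0.551 F [ 0.4 -0.8  0.1]
row [0.0011, -0.0037, 0.2427] [0.0009, -0.0003, 0.0007] rows needed 1.7
```

View pics/s11.png

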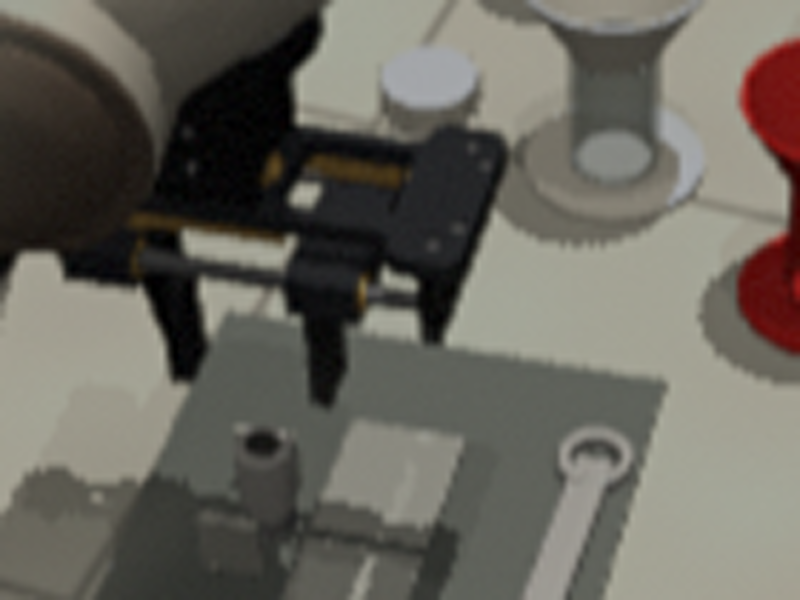

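View pics/t11.png

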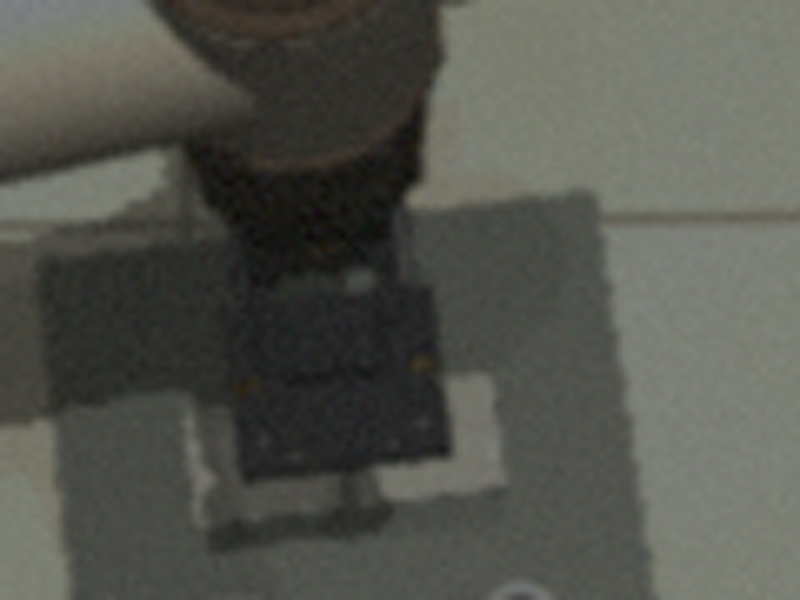

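The fingers are front and back, in line with the nipple at (263,445) in the side crop. The way down is clear.

```bash
python3 -m creep '[[0.55,0,-0.003,0.09,0,0,0],[0.55,0,-0.003,0.17,0,0,0],[0.55,0,-0.003,0.22,0,0,0],[0.55,0,-0.003,0.24,0,0,0],[0.55,0,-0.003,0.24,0,0,0]]'; python3 go.py 0.6134 -0.0225 0.036 6.5
python3 - <<'E'
from h import *
i=r.capture("side"); crop("side",180,150,320,255,"s12.png",i)
E
```

```text
time_s: 14.65
tcp_pos: [0.6138, -0.0221, 0.0375]
ee_rot: [[0.109, -0.994, -0.002], [-0.994, -0.109, -0.001], [0.001, 0.002, -1.0]]
wrist_force: [-0.1, 0.1, 0.1]
gripper_width: 0.551
t 14.65 p [ 0.6138 -0.0221  0.0375] dist [-0.0004 -0.0004 -0.0015] q6 -6.8 w 0.551 F [-0.1  0.1  0.1]
row [0.0013, 0.0015, 0.0049] [0.0006, -0.0003, -0.0013] rows needed 0.0
```

View pics/s12.png

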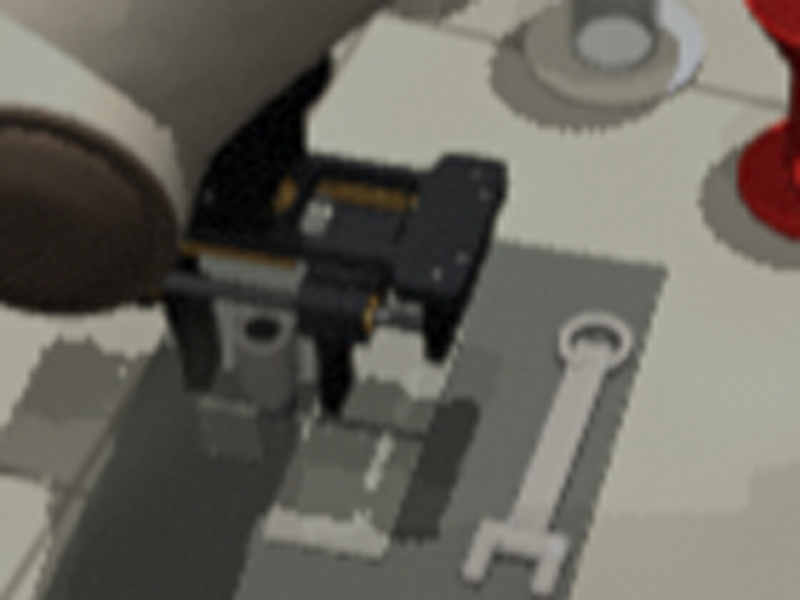

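The nipple at (263,350) is between the fingers at (200,340) and (335,370), clear of both. I close.

```bash
python3 -m creep '[[0,0,0,0.002,0,0,0],[0,0,0,0.002,0,0,0],[0,0,0,0.002,0,0,0],[0,0,0,0.002,0,0,0],[0,0,0,0.002,0,0,0]]';python3 -m creep '[[0,0,0,0,0,0,0],[0,0,0,0,0,0,0],[0,0,0,0,0,0,0]]';python3 -m creep '[[0,0,0,-0.07,0,0,0],[0,0,0,-0.18,0,0,0],[0,0,0,-0.3,0,0,0],[0,0,0,-0.4,0,0,0],[0,0,0,-0.45,0,0,0]]'; python3 go.py 0.557 -0.2857 0.21 6.5
python3 - <<'E'
from h import *
i=r.capture("side"); crop("side",180,130,320,235,"s13.png",i)
E
```

```text
time_s: 15.12
tcp_pos: [0.615, -0.0219, 0.0389]
ee_rot: [[0.11, -0.994, 0.002], [-0.994, -0.11, -0.001], [0.001, -0.002, -1.0]]
wrist_force: [-0.9, 0.3, 1.7]
gripper_width: 0.263
time_s: 15.37
tcp_pos: [0.615, -0.022, 0.0389]
ee_rot: [[0.11, -0.994, 0.002], [-0.994, -0.11, -0.001], [0.001, -0.002, -1.0]]
wrist_force: [-0.4, 0.5, 0.5]
gripper_width: 0.264
time_s: 15.78
tcp_pos: [0.6165, -0.0218, 0.1786]
ee_rot: [[0.11, -0.994, 0.009], [-0.994, -0.11, -0.0], [0.001, -0.008, -1.0]]
wrist_force: [0.5, 0.1, -0.8]
gripper_width: 0.27
t 15.78 p [ 0.6165 -0.0218  0.1786] dist [-0.0595 -0.2639  0.0314] q6 -6.8 w 0.27 F [ 0.5  0.1 -0.8]
row [0.8526, 0.2933, -0.1061] [-0.0027, -0.0005, -0.001] rows needed 6.5
```

View pics/s13.png

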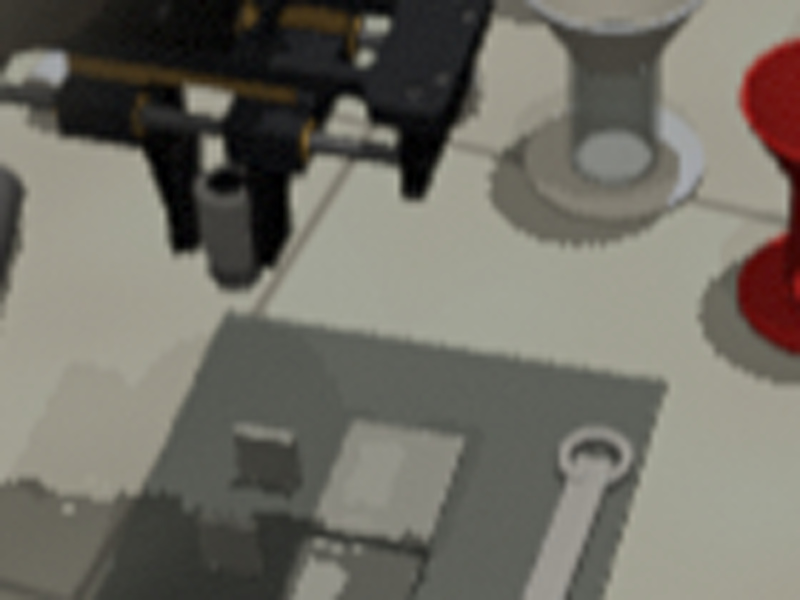

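The nipple is lifted, upright between the fingers at (230,235). Next it goes to the funnel.

```bash
python3 -m creep '[[0,0.1,0.04,-0.06,-0.0027,0,0],[0,0.24,0.08,-0.08,-0.0027,0,0],[0,0.38,0.13,-0.08,-0.0027,0,0],[0,0.5,0.18,-0.08,-0.0027,0,0],[0,0.6,0.21,-0.08,-0.0027,0,0]]'; python3 go.py 0.557 -0.2857 0.19 6.5
```

```text
time_s: 16.25
tcp_pos: [0.5728, -0.2095, 0.2033]
ee_rot: [[0.11, -0.994, 0.002], [-0.994, -0.11, -0.001], [0.001, -0.002, -1.0]]
wrist_force: [1.0, -0.1, -2.0]
gripper_width: 0.264
t 16.25 p [ 0.5728 -0.2095  0.2033] dist [-0.0158 -0.0762 -0.0133] q6 11.2 w 0.264 F [ 1.  -0.1 -2. ]
row [0.2466, 0.0803, 0.0442] [-0.0007, -0.0002, -0.0011] rows needed 1.9
```

```bash
python3 -m creep '[[0,0.09,0.03,0.02,0,0,0],[0,0.18,0.06,0.04,0,0,0],[0,0.247,0.08,0.044,0,0,0],[0,0.247,0.08,0.044,0,0,0],[0,0.247,0.08,0.044,0,0,0]]'; python3 go.py 0.557 -0.2857 0.153 6.5
python3 - <<'E'
from h import *
i=r.capture("side"); crop("side",220,70,340,160,"s14.png",i)
i=r.capture("top"); crop("top",310,130,430,220,"t14.png",i)
E
```

```text
time_s: 16.67
tcp_pos: [0.5561, -0.2867, 0.1887]
ee_rot: [[0.107, -0.994, 0.0], [-0.994, -0.107, 0.0], [-0.0, -0.0, -1.0]]
wrist_force: [0.7, 1.0, -0.5]
gripper_width: 0.265
t 16.67 p [ 0.5561 -0.2867  0.1887] dist [ 0.0009  0.001  -0.0357] q6 18.6 w 0.265 F [ 0.7  1.  -0.5]
row [-0.0029, -0.0032, 0.119] [-0.0, 0.0001, -0.0019] rows needed 0.9
```

View pics/s14.png

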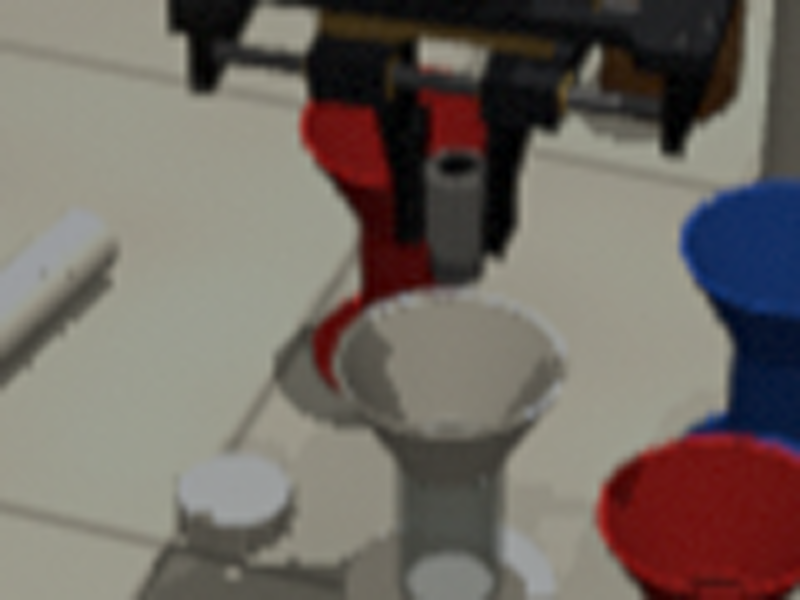

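View pics/t14.png

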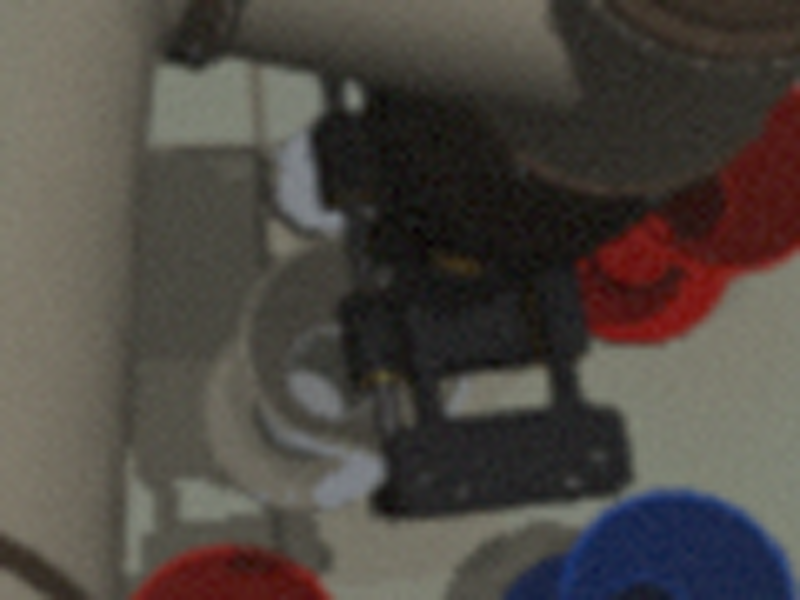

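In the side view the nipple (column 455) is over the rim's centre (450), lower end above the rim. I lower and release.

```bash
python3 -m creep '[[0,-0.003,-0.003,0.06,0,0,0],[0,-0.003,-0.003,0.1,0,0,0],[0,-0.003,-0.003,0.12,0,0,0],[0,-0.003,-0.003,0.12,0,0,0],[0,-0.003,-0.003,0.12,0,0,0]]'; python3 go.py 0.557 -0.2857 0.152 6.5
python3 - <<'E'
from h import *
i=r.capture("side"); crop("side",220,70,340,160,"s15.png",i)
E
```

```text
time_s: 17.18
tcp_pos: [0.5583, -0.2837, 0.1537]
ee_rot: [[0.111, -0.994, 0.001], [-0.994, -0.111, -0.0], [0.001, -0.001, -1.0]]
wrist_force: [0.1, -0.5, -0.5]
gripper_width: 0.268
t 17.18 p [ 0.5583 -0.2837  0.1537] dist [-0.0013 -0.002  -0.0017] q6 18.5 w 0.268 F [ 0.1 -0.5 -0.5]
row [0.0063, 0.0051, 0.0057] [-0.0004, -0.0002, -0.0006] rows needed 0.1
```

View pics/s15.png

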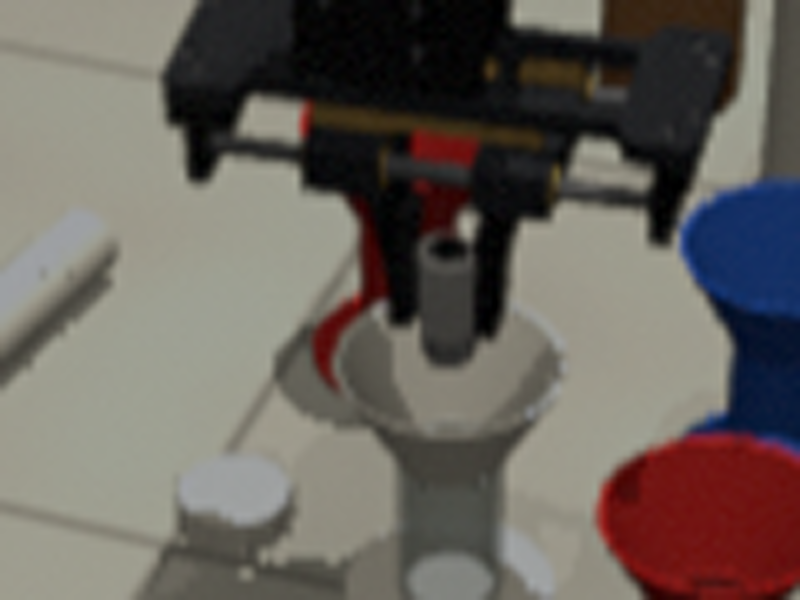

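The nipple's lower end, at (447,360), is on the rim plane and centred. I release.

```bash
python3 -m creep '[[0,0.006,0.005,0.01,0,0,0],[0,0.006,0.005,0.01,0,0,0],[0.6,0.006,0.005,0.01,0,0,0],[0.6,0.006,0.005,0.01,0,0,0],[0.6,0.006,0.005,0.01,0,0,0]]';python3 -m creep '[[0.6,0,0,-0.01,0,0,0],[0.6,0,0,-0.1,0,0,0],[0.6,0,0,-0.25,0,0,0],[0.6,0,0,-0.3,0,0,0],[0.6,0,0,-0.3,0,0,0]]'
python3 - <<'E'
from h import *
i=r.capture("side"); crop("side",220,70,340,180,"s16.png",i)
E
python3 go.py 0.50 -0.04 0.22 6.5
```

```text
time_s: 17.65
tcp_pos: [0.5575, -0.2861, 0.1519]
ee_rot: [[0.111, -0.994, 0.004], [-0.994, -0.111, -0.001], [0.002, -0.003, -1.0]]
wrist_force: [-0.6, -0.6, -0.4]
gripper_width: 0.411
time_s: 18.07
tcp_pos: [0.5599, -0.2873, 0.2489]
ee_rot: [[0.112, -0.994, 0.015], [-0.994, -0.112, -0.006], [0.008, -0.014, -1.0]]
wrist_force: [-0.1, -0.5, 0.5]
gripper_width: 0.596
t 18.12 p [ 0.5586 -0.2865  0.2457] dist [-0.0586  0.2465 -0.0257] q6 18.7 w 0.598 F [-1.  -0.  -0.3]
row [-0.8387, 0.1036, 0.0809] [-0.0032, -0.0014, -0.0006] rows needed 6.1
```

View pics/s16.png

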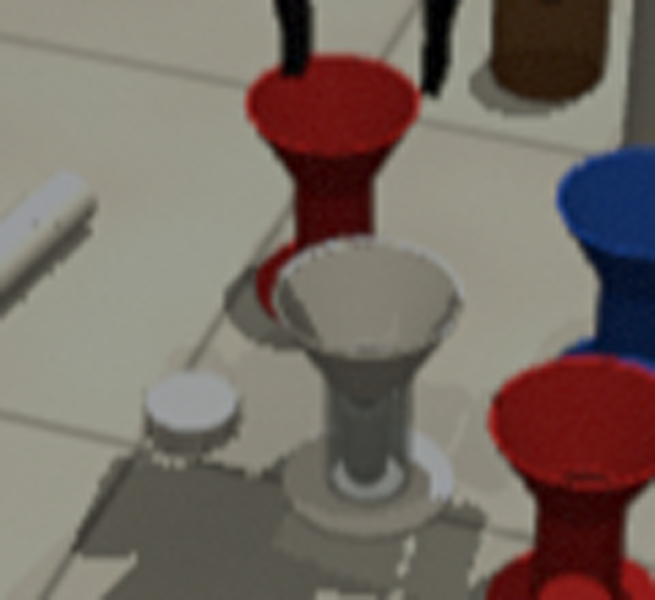

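The nipple is down in the white tube: the dark body shows at (362,450), standing on the tube floor. I go back to the insert, keeping the jaws along x.

```bash
python3 -m creep '[[0.5,-0.84,0.1,0.02,-0.003,0,0],[0.5,-0.84,0.1,0.02,-0.003,0,0],[0.5,-0.84,0.1,0.02,-0.003,0,0],[0.5,-0.84,0.1,0.02,-0.003,0,0],[0.5,-0.84,0.1,0.02,-0.003,0,0]]'; python3 go.py 0.48 0.14 0.21 3
```

```text
time_s: 18.53
tcp_pos: [0.5093, -0.0814, 0.2379]
ee_rot: [[0.11, -0.994, -0.001], [-0.994, -0.11, -0.004], [0.004, 0.001, -1.0]]
wrist_force: [1.2, 1.0, 0.1]
gripper_width: 0.502
t 18.53 p [ 0.5093 -0.0814  0.2379] dist [-0.0293  0.2214 -0.0279] q6 -2.9 w 0.502 F [1.2 1.  0.1]
row [-0.7447, 0.0155, 0.0898] [0.0004, -0.0014, 0.0185] rows needed 5.4
```

```bash
python3 -m creep '[[0.5,-0.9,0.02,0.1,0,-0.001,0.02],[0.5,-0.9,0.02,0.1,0,-0.001,0.02],[0.5,-0.9,0.02,0.1,0,-0.001,0.02],[0.5,-0.9,0.02,0.1,0,-0.001,0.02],[0.5,-0.9,0.02,0.1,0,-0.001,0.02]]'; python3 go.py 0.474 0.2424 0.15 3
```

```text
time_s: 18.95
tcp_pos: [0.481, 0.1236, 0.2136]
ee_rot: [[0.048, -0.999, -0.002], [-0.999, -0.048, -0.002], [0.002, 0.002, -1.0]]
wrist_force: [1.1, -0.7, -0.0]
gripper_width: 0.499
t 18.95 p [0.481  0.1236 0.2136] dist [-0.007   0.1188 -0.0636] q6 -30.5 w 0.499 F [ 1.1 -0.7 -0. ]
row [-0.3971, 0.004, 0.2112] [0.0008, -0.0005, -0.0015] rows needed 3.2
```

```bash
python3 -m creep '[[0.5,-0.4,0.004,0.2,0,0,0],[0.5,-0.4,0.004,0.2,0,0,0],[0.5,-0.4,0.004,0.2,0,0,0],[0.5,-0.4,0.004,0.2,0,0,0],[0.5,-0.4,0.004,0.2,0,0,0]]'; python3 go.py 0.474 0.2424 0.1 3
python3 - <<'E'
from h import *
i=r.capture("side"); cv2.imwrite("side17.png",i); crop("side",180,170,310,280,"s17.png",i)
crop("side",130,240,330,400,"s17b.png",i)
i=r.capture("top"); cv2.imwrite("top17.png",i); crop("top",200,140,320,235,"t17.png",i)
E
```

```text
time_s: 19.37
tcp_pos: [0.4725, 0.2447, 0.1506]
ee_rot: [[0.051, -0.999, -0.007], [-0.999, -0.051, -0.005], [0.005, 0.007, -1.0]]
wrist_force: [-0.1, -0.1, -0.1]
gripper_width: 0.499
t 19.37 p [0.4725 0.2447 0.1506] dist [ 0.0015 -0.0023 -0.0506] q6 -41.9 w 0.499 F [-0.1 -0.1 -0.1]
row [0.0072, -0.0058, 0.1685] [0.0022, -0.0015, -0.0004] rows needed 1.2
```

View pics/s17.png

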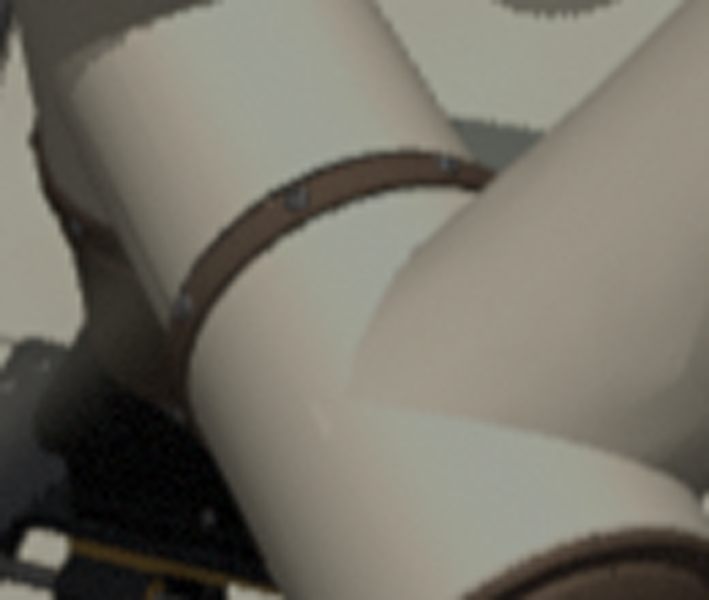

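View pics/t17.png

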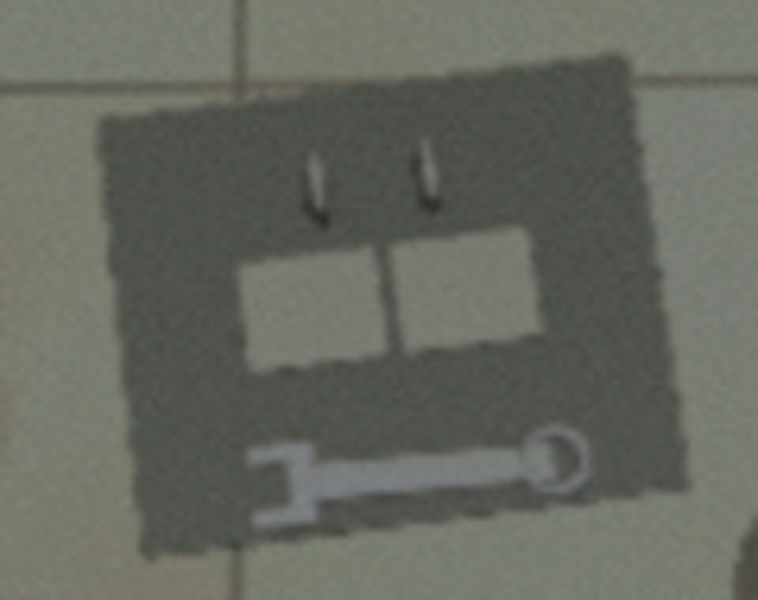

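View pics/s17b.png

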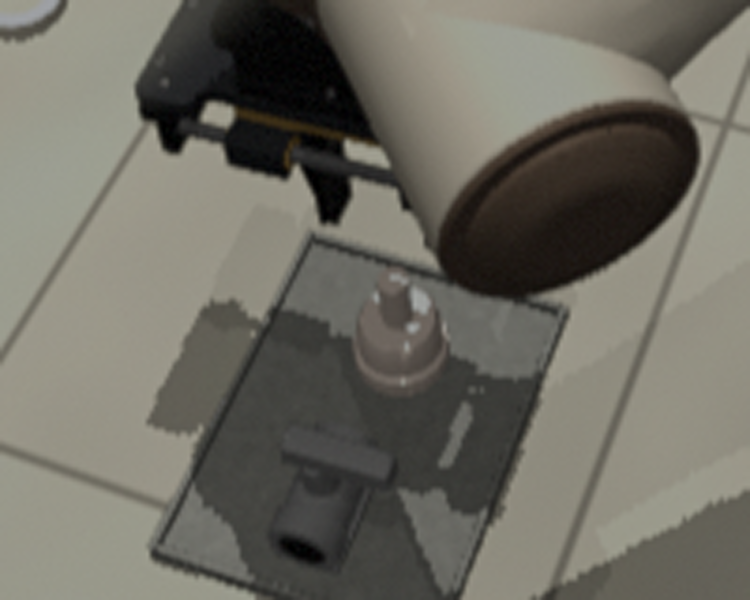

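Run:
```python
from h import *
np.set_printoptions(precision=4,suppress=True)
T=lambda p:np.array(p)/6.317+[200,140]
print("padL top",onz("top",T((313,309.5)),.006),"padR",onz("top",T((466,289)),.006))
print("spindle top-only",onz("top",T((464,250)),.078))
im=cv2.imread("top17.png");g=im[170:205,230:295].astype(int).sum(2)
m=(g>330).astype(np.uint8); print(np.percentile(g,[5,50,95]))
t=g.min()*.5+np.percentile(g,95)*.5
n,l,st,ce=cv2.connectedComponentsWithStats((g>t).astype(np.uint8))
for i in range(1,n):
    if st[i][4]>60: print(st[i],ce[i]+[230,170],onz("top",ce[i]+[230,170],.006))
```

```text
padL top [0.5697 0.0076 0.006 ] padR [ 0.5782 -0.0599  0.006 ]
spindle top-only [ 0.5766 -0.0593  0.078 ]
[225. 242. 359.]
[  7   5  50  25 878] [261.1321 186.8929] [ 0.5753 -0.0247  0.006 ]
```

From the top view the pads sit where they were fitted, and the start positions were within about 2 mm of the pad centres. I'll use insert target (0.5765,-0.0596) and valve target (0.569,0.0074). First I grip the insert.

```bash
python3 -m creep '[[0.5,0.007,-0.006,0.08,0.002,-0.0015,0],[0.5,0.007,-0.006,0.15,0.002,-0.0015,0],[0.5,0.007,-0.006,0.165,0.002,-0.0015,0],[0.5,0.007,-0.006,0.165,0.002,-0.0015,0]]'; python3 go.py 0.474 0.2424 0.0644 3
python3 - <<'E'
from h import *
i=r.capture("side");crop("side",130,240,330,390,"s18.png",i)
i=r.capture("top");  crop("top",100,170,220,260,"t18.png",i)
E
```

```text
time_s: 19.8
tcp_pos: [0.4749, 0.2388, 0.1026]
ee_rot: [[0.046, -0.999, 0.0], [-0.999, -0.046, -0.0], [0.0, -0.0, -1.0]]
wrist_force: [0.3, -0.5, 0.3]
gripper_width: 0.504
t 19.8 p [0.4749 0.2388 0.1026] dist [-0.0009  0.0036 -0.0382] q6 -41.6 w 0.504 F [ 0.3 -0.5  0.3]
row [-0.0122, 0.0023, 0.1272] [-0.0, -0.0001, -0.0019] rows needed 0.9
```

View pics/s18.png

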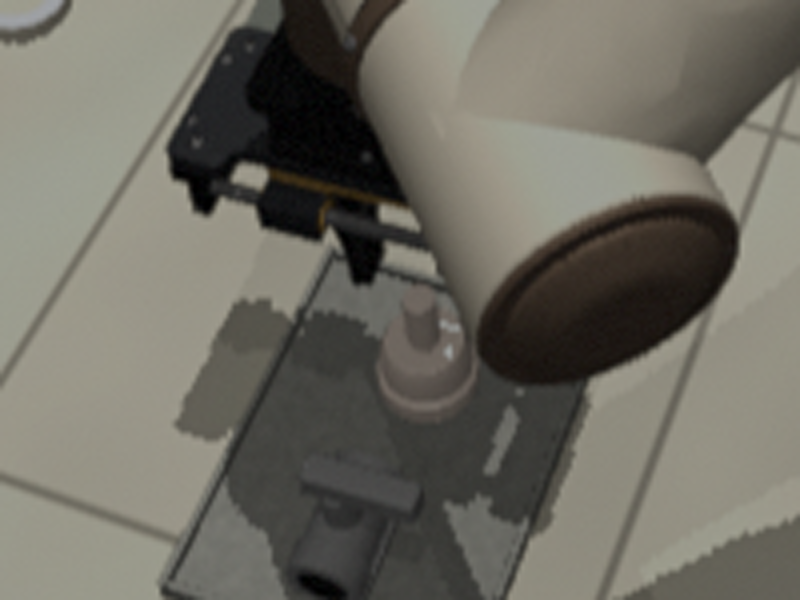

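View pics/t18.png

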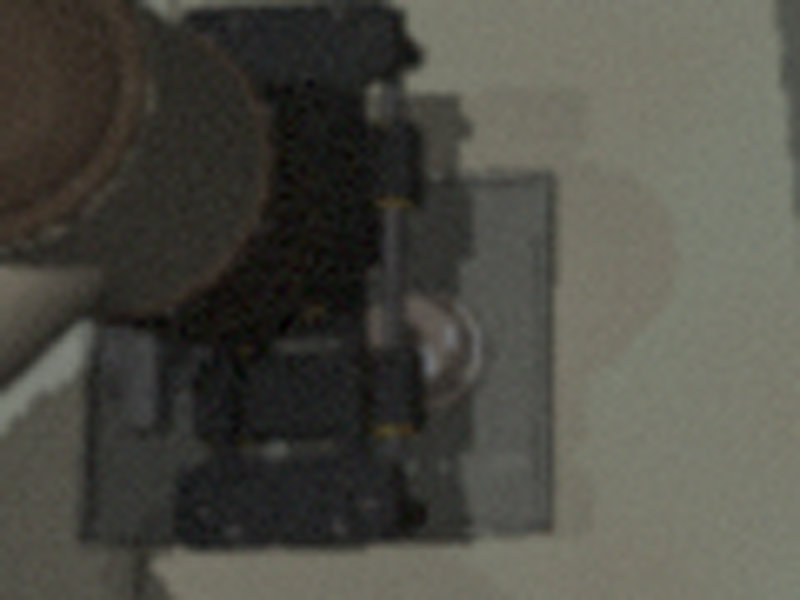

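The spindle, at (420,310) in the side view, is between the jaws' planes. I descend and close.

```bash
python3 -m creep '[[0.5,-0.01,0.002,0.06,0,0,0],[0.5,-0.01,0.002,0.11,0,0,0],[0.5,-0.01,0.002,0.127,0,0,0],[0.5,-0.01,0.002,0.127,0,0,0],[0.5,-0.01,0.002,0.127,0,0,0]]'; python3 go.py 0.474 0.2424 0.0644 3
```

```text
time_s: 20.32
tcp_pos: [0.4762, 0.2437, 0.0675]
ee_rot: [[0.048, -0.999, 0.005], [-0.999, -0.048, 0.003], [-0.003, -0.005, -1.0]]
wrist_force: [-0.7, -0.1, 0.1]
gripper_width: 0.498
t 20.32 p [0.4762 0.2437 0.0675] dist [-0.0022 -0.0013 -0.0031] q6 -41.9 w 0.498 F [-0.7 -0.1  0.1]
row [0.0041, 0.0077, 0.0101] [-0.0017, 0.001, -0.0014] rows needed 0.1
```

```bash
python3 -m creep '[[0.5,0.004,0.006,0.007,-0.0017,0.001,0],[0.5,0.004,0.006,0.007,-0.0017,0.001,0],[0.5,0.004,0.006,0.007,-0.0017,0.001,0]]'; python3 go.py 0.474 0.2424 0.0644 3;  python3 -m creep '[[0,0,0,0,0,0,0],[0,0,0,0,0,0,0],[0,0,0,0,0,0,0],[0,0,0,0,0,0,0],[0,0,0,0,0,0,0]]'; python3 -m creep '[[0,0,0,0,0,0,0],[0,0,0,0,0,0,0],[0,0,0,0,0,0,0]]'; python3 go.py 0.474 0.2424 0.0644 3
```

```text
time_s: 20.57
tcp_pos: [0.4748, 0.2427, 0.0661]
ee_rot: [[0.048, -0.999, 0.001], [-0.999, -0.048, 0.001], [-0.001, -0.001, -1.0]]
wrist_force: [0.4, 0.4, 0.2]
gripper_width: 0.503
t 20.57 p [0.4748 0.2427 0.0661] dist [-0.0008 -0.0003 -0.0017] q6 -41.8 w 0.503 F [0.4 0.4 0.2]
row [0.0009, 0.0028, 0.0055] [-0.0004, 0.0003, -0.0014] rows needed 0.0
time_s: 20.98
tcp_pos: [0.4749, 0.2427, 0.0661]
ee_rot: [[0.048, -0.999, 0.001], [-0.999, -0.048, 0.001], [-0.001, -0.001, -1.0]]
wrist_force: [0.8, 1.0, 0.3]
gripper_width: 0.205
time_s: 21.23
tcp_pos: [0.4748, 0.2426, 0.066]
ee_rot: [[0.048, -0.999, 0.001], [-0.999, -0.048, 0.001], [-0.001, -0.001, -1.0]]
wrist_force: [0.3, 0.4, -0.5]
gripper_width: 0.177
t 21.23 p [0.4748 0.2426 0.066 ] dist [-0.0008 -0.0002 -0.0016] q6 -41.8 w 0.177 F [ 0.3  0.4 -0.5]
row [0.0007, 0.0027, 0.0052] [-0.0003, 0.0002, -0.0014] rows needed 0.0
```

```bash
python3 -m creep '[[0,0,0,-0.06,0,0,0],[0,0,0,-0.15,0,0,0],[0,0,0,-0.24,0,0,0],[0,0,0,-0.3,0,0,0],[0,0,0,-0.3,0,0,0]]'; python3 go.py 0.5765 -0.0596 0.16 6.5
```

```text
time_s: 21.65
tcp_pos: [0.4767, 0.2441, 0.1601]
ee_rot: [[0.049, -0.999, 0.008], [-0.999, -0.049, 0.006], [-0.006, -0.008, -1.0]]
wrist_force: [0.8, 0.6, -0.4]
gripper_width: 0.173
t 21.65 p [0.4767 0.2441 0.1601] dist [ 9.980e-02 -3.037e-01 -1.000e-04] q6 -41.8 w 0.173 F [ 0.8  0.6 -0.4]
row [1.0273, -0.2831, -0.0031] [-0.0026, 0.0017, -0.0206] rows needed 7.7
```

```bash
python3 -m creep '[[0,0.1,-0.03,0,-0.0026,0.0017,-0.005],[0,0.23,-0.06,0,-0.0026,0.0017,-0.01],[0,0.36,-0.1,0,-0.0026,0.0017,-0.015],[0,0.49,-0.135,0,-0.0026,0.0017,-0.02],[0,0.6,-0.165,0,-0.0026,0.0017,-0.02]]'; python3 go.py 0.5765 -0.0596 0.15 6.5
```

```text
time_s: 22.07
tcp_pos: [0.5344, 0.0645, 0.1583]
ee_rot: [[0.111, -0.994, -0.002], [-0.994, -0.111, -0.001], [0.0, 0.002, -1.0]]
wrist_force: [0.2, 0.2, -1.2]
gripper_width: 0.176
t 22.07 p [0.5344 0.0645 0.1583] dist [ 0.0421 -0.1241 -0.0083] q6 -17.7 w 0.176 F [ 0.2  0.2 -1.2]
row [0.4266, -0.0934, 0.0275] [0.0007, -0.0001, -0.0005] rows needed 3.1
```

```bash
python3 -m creep '[[0,0.11,-0.02,0.01,0,0,0],[0,0.22,-0.05,0.02,0,0,0],[0,0.33,-0.07,0.027,0,0,0],[0,0.42,-0.093,0.04,0,0,0],[0,0.425,-0.093,0.06,0,0,0]]';python3 -m creep '[[0,0,0,0.02,0,0,0],[0,0,0,0.03,0,0,0]]'; python3 go.py 0.5765 -0.0596 0.08 6.5
```

```text
time_s: 22.48
tcp_pos: [0.5771, -0.0631, 0.1389]
ee_rot: [[0.107, -0.994, -0.003], [-0.994, -0.107, -0.001], [0.001, 0.003, -1.0]]
wrist_force: [-0.2, 0.5, -0.9]
gripper_width: 0.169
time_s: 22.65
tcp_pos: [0.5756, -0.0634, 0.1275]
ee_rot: [[0.105, -0.994, -0.007], [-0.994, -0.105, -0.001], [0.001, 0.007, -1.0]]
wrist_force: [-0.7, 0.5, -1.4]
gripper_width: 0.171
t 22.65 p [ 0.5756 -0.0634  0.1275] dist [ 0.0009  0.0038 -0.0475] q6 -3.7 w 0.171 F [-0.7  0.5 -1.4]
row [-0.0124, -0.0055, 0.1584] [0.0022, -0.0002, -0.0026] rows needed 1.1
```

```bash
python3 -m creep '[[0,-0.011,-0.004,0.05,0.002,0,-0.002],[0,-0.011,-0.004,0.11,0.002,0,-0.002],[0,-0.011,-0.004,0.155,0.002,0,-0.002],[0,-0.011,-0.004,0.155,0.002,0,-0.002],[0,-0.011,-0.004,0.155,0.002,0,-0.002]]';python3 go.py 0.5765 -0.0596 0.0715 6.5
```

```text
time_s: 23.07
tcp_pos: [0.5754, -0.0591, 0.0802]
ee_rot: [[0.113, -0.994, -0.003], [-0.994, -0.113, -0.001], [0.001, 0.003, -1.0]]
wrist_force: [0.7, 0.4, -1.0]
gripper_width: 0.175
t 23.07 p [ 0.5754 -0.0591  0.0802] dist [ 0.0011 -0.0005 -0.0087] q6 -3.7 w 0.175 F [ 0.7  0.4 -1. ]
row [0.002, -0.0037, 0.0291] [0.001, -0.0003, -0.0] rows needed 0.2
```

```bash
python3 -m creep '[[0,0.002,-0.003,0.015,0.001,0,0],[0,0.002,-0.003,0.028,0.001,0,0],[0,0.002,-0.003,0.028,0.001,0,0],[0,0.002,-0.003,0.028,0.001,0,0]]';python3 go.py 0.5765 -0.0596 0.0685 6.5
```

```text
time_s: 23.4
tcp_pos: [0.5764, -0.0595, 0.0721]
ee_rot: [[0.113, -0.994, 0.0], [-0.994, -0.113, -0.001], [0.001, -0.0, -1.0]]
wrist_force: [0.1, 0.7, -0.8]
gripper_width: 0.175
t 23.4 p [ 0.5764 -0.0595  0.0721] dist [ 0.0001 -0.0001 -0.0036] q6 -3.7 w 0.175 F [ 0.1  0.7 -0.8]
row [0.0003, -0.0004, 0.0118] [-0.0001, -0.0003, 0.0] rows needed 0.1
```

```bash
python3 -m creep '[[0,0,0,0.006,0,0,0],[0,0,0,0.012,0,0,0],[0,0,0,0.012,0,0,0]]';python3 go.py 0.5765 -0.0596 0.0675 6.5; python3 -m creep '[[0,0,0,0.003,0,0,0],[0,0,0,0.005,0,0,0],[0,0,0,0.005,0,0,0]]'
```

```text
time_s: 23.65
tcp_pos: [0.5762, -0.0596, 0.0683]
ee_rot: [[0.113, -0.994, 0.0], [-0.994, -0.113, -0.001], [0.001, -0.0, -1.0]]
wrist_force: [0.5, -0.6, -1.1]
gripper_width: 0.17
t 23.65 p [ 0.5762 -0.0596  0.0683] dist [ 0.0003 -0.     -0.0008] q6 -3.7 w 0.17 F [ 0.5 -0.6 -1.1]
row [0.0001, -0.001, 0.0026] [-0.0, -0.0002, -0.0001] rows needed 0.0
time_s: 23.9
tcp_pos: [0.5767, -0.0597, 0.0678]
ee_rot: [[0.114, -0.994, 0.001], [-0.994, -0.114, -0.001], [0.001, -0.001, -1.0]]
wrist_force: [-1.5, -0.3, 4.4]
gripper_width: 0.177
```

Contact. I release, lift, and turn back for the valve.

```bash
python3 -m creep '[[0.5,0,0,0,0,0,0],[0.5,0,0,0,0,0,0],[0.5,0,0,0,0,0,0],[0.5,0,0,0,0,0,0]]';python3 -m creep '[[0.5,0,0,-0.06,0,0,0],[0.5,0,0,-0.2,0,0,0],[0.5,0,0,-0.3,0,0,0],[0.5,0,0,-0.4,0,0,0],[0.5,0,0,-0.4,0,0,0]]'; python3 go.py 0.475 0.334 0.19 91.3
python3 - <<'E'
from h import *
i=r.capture("side");crop("side",180,130,320,235,"s19.png",i)
E
```

```text
time_s: 24.23
tcp_pos: [0.5767, -0.0597, 0.0675]
ee_rot: [[0.113, -0.994, 0.001], [-0.994, -0.113, -0.001], [0.001, -0.001, -1.0]]
wrist_force: [-1.0, 0.0, -0.1]
gripper_width: 0.391
time_s: 24.65
tcp_pos: [0.5803, -0.0596, 0.1946]
ee_rot: [[0.115, -0.993, 0.015], [-0.993, -0.115, -0.001], [0.003, -0.014, -1.0]]
wrist_force: [1.2, -0.5, 1.6]
gripper_width: 0.498
t 24.65 p [ 0.5803 -0.0596  0.1946] dist [-0.1053  0.3936 -0.0046] q6 -3.7 w 0.498 F [ 1.2 -0.5  1.6]
row [-1.3436, 0.1983, 0.0089] [-0.0031, -0.0041, -0.4706] rows needed 11.8
```

View pics/s19.png

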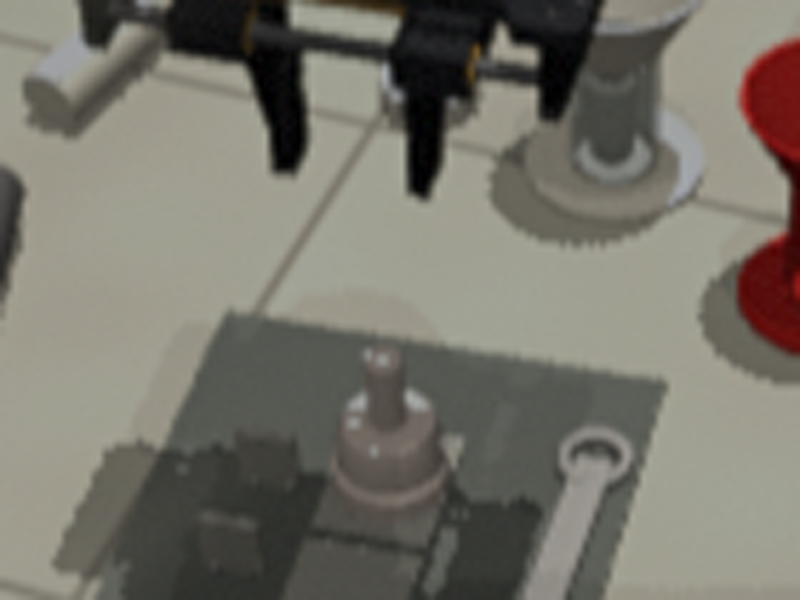

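The insert stands upright on its pad: spindle at (383,360), base at (390,470). Next is the valve.

```bash
python3 -m creep '[[0.5,-0.9,0.13,0,-0.003,-0.004,-0.3],[0.5,-0.9,0.13,0,-0.003,-0.004,-0.3],[0.5,-0.9,0.13,0,-0.003,-0.004,-0.3],[0.5,-0.9,0.13,0,-0.003,-0.004,-0.3],[0.5,-0.9,0.13,0,-0.003,-0.004,-0.3]]'; python3 go.py 0.475 0.334 0.19 91.3
```

```text
time_s: 25.12
tcp_pos: [0.5235, 0.1436, 0.1887]
ee_rot: [[0.677, -0.736, -0.004], [-0.736, -0.677, 0.003], [-0.005, 0.001, -1.0]]
wrist_force: [-0.3, -0.2, -0.5]
gripper_width: 0.499
t 25.12 p [0.5235 0.1436 0.1887] dist [-0.0485  0.1904  0.0013] q6 10.5 w 0.499 F [-0.3 -0.2 -0.5]
row [-0.5767, -0.3109, -0.002] [-0.0003, 0.0017, -0.2704] rows needed 6.8
```

```bash
python3 -m creep '[[0.5,-0.577,-0.31,0,0,0.0017,-0.27],[0.5,-0.577,-0.31,0,0,0.0017,-0.27],[0.5,-0.577,-0.31,0,0,0.0017,-0.27],[0.5,-0.577,-0.31,0,0,0.0017,-0.27],[0.5,-0.577,-0.31,0,0,0.0017,-0.27]]'; python3 -m creep '[[0.5,0,0,0.03,0,0,-0.07],[0.5,0,0,0.06,0,0,-0.07],[0.5,0,0,0.1,0,0,-0.07],[0.5,0,0,0.1,0,0,-0.07]]';python3 go.py 0.475 0.334 0.13 91.3
python3 - <<'E'
from h import *
i=r.capture("side");crop("side",130,260,330,410,"s20.png",i)
i=r.capture("top");  crop("top",80,170,200,260,"t20.png",i)
E
```

```text
time_s: 25.53
tcp_pos: [0.4731, 0.3364, 0.1879]
ee_rot: [[0.98, -0.198, -0.002], [-0.198, -0.98, 0.0], [-0.002, 0.0, -1.0]]
wrist_force: [0.9, 0.8, -0.1]
gripper_width: 0.5
time_s: 25.87
tcp_pos: [0.471, 0.3351, 0.154]
ee_rot: [[1.0, 0.02, -0.008], [0.02, -1.0, -0.005], [-0.008, 0.005, -1.0]]
wrist_force: [0.4, 0.1, -0.7]
gripper_width: 0.497
t 25.87 p [0.471  0.3351 0.154 ] dist [ 0.004  -0.0011 -0.024 ] q6 39.9 w 0.497 F [ 0.4  0.1 -0.7]
row [0.0139, 0.0037, 0.0799] [0.0015, 0.0025, -0.0008] rows needed 0.6
```

View pics/s20.png

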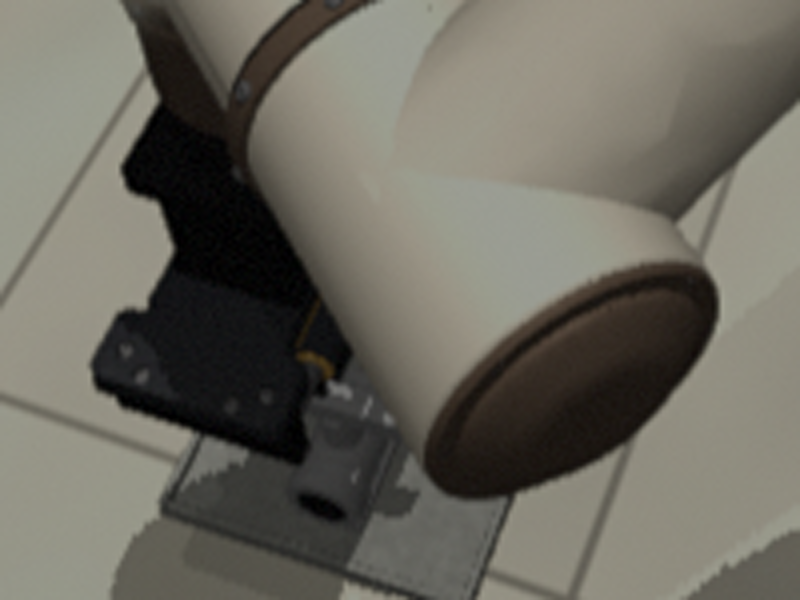

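View pics/t20.png

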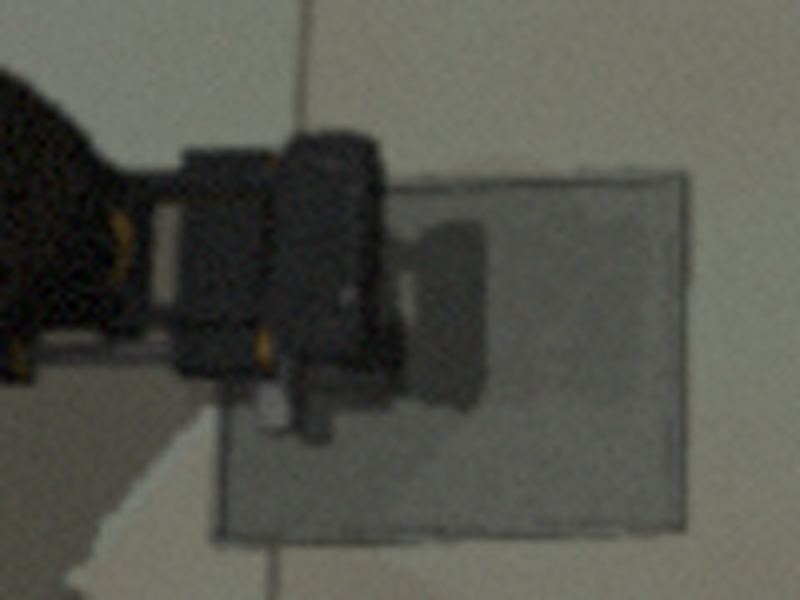

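The lever, at about (270,410) in the top view, lies under the jaw gap. I descend to the pose where the valve was let go.

```bash
python3 -m creep '[[0.5,0.014,0.003,0.08,0.0015,0.0025,0],[0.5,0.014,0.003,0.14,0.0015,0.0025,0],[0.5,0.014,0.003,0.14,0.0015,0.0025,0],[0.5,0.014,0.003,0.14,0.0015,0.0025,0]]'; python3 go.py 0.4755 0.3342 0.0675 91.3
```

```text
time_s: 26.3
tcp_pos: [0.4768, 0.3345, 0.1146]
ee_rot: [[1.0, 0.02, 0.003], [0.02, -1.0, 0.001], [0.003, -0.001, -1.0]]
wrist_force: [1.5, 0.1, -1.2]
gripper_width: 0.497
t 26.3 p [0.4768 0.3345 0.1146] dist [-0.0013 -0.0003 -0.0471] q6 40.0 w 0.497 F [ 1.5  0.1 -1.2]
row [-0.0048, 0.001, 0.157] [-0.0004, -0.0011, -0.0009] rows needed 1.1
```

```bash
python3 -m creep '[[0.5,-0.004,0.001,0.06,0,-0.001,0],[0.5,-0.004,0.001,0.12,0,-0.001,0],[0.5,-0.004,0.001,0.15,0,-0.001,0],[0.5,-0.004,0.001,0.157,0,-0.001,0],[0.5,-0.004,0.001,0.157,0,-0.001,0]]'; python3 go.py 0.4755 0.3342 0.0675 91.3
```

```text
time_s: 26.72
tcp_pos: [0.4762, 0.3345, 0.068]
ee_rot: [[1.0, 0.02, 0.001], [0.02, -1.0, 0.002], [0.001, -0.002, -1.0]]
wrist_force: [-0.2, 0.1, -1.0]
gripper_width: 0.496
t 26.72 p [0.4762 0.3345 0.068 ] dist [-0.0007 -0.0003 -0.0005] q6 40.2 w 0.496 F [-0.2  0.1 -1. ]
row [-0.0024, 0.0008, 0.0018] [-0.0005, -0.0003, -0.0008] rows needed 0.0
```

```bash
python3 -m creep '[[0.5,-0.002,0.001,0,0,0,0],[0,-0.002,0.001,0,0,0,0],[0,-0.002,0.001,0,0,0,0],[0,-0.002,0.001,0,0,0,0],[0,-0.002,0.001,0,0,0,0]]';python3 -m creep '[[0,0,0,0,0,0,0],[0,0,0,0,0,0,0],[0,0,0,0,0,0,0],[0,0,0,0,0,0,0]]'; python3 go.py 0.4755 0.3342 0.0675 91.3;  python3 -m creep '[[0,0,0,-0.06,0,0,0],[0,0,0,-0.15,0,0,0],[0,0,0,-0.24,0,0,0],[0,0,0,-0.3,0,0,0],[0,0,0,-0.3,0,0,0]]'; python3 go.py 0.569 0.0074 0.16 96.5
```

```text
time_s: 27.13
tcp_pos: [0.4757, 0.3343, 0.0685]
ee_rot: [[1.0, 0.02, 0.001], [0.02, -1.0, 0.002], [0.002, -0.002, -1.0]]
wrist_force: [0.1, 0.7, -1.2]
gripper_width: 0.283
time_s: 27.47
tcp_pos: [0.4758, 0.3344, 0.0687]
ee_rot: [[1.0, 0.02, 0.002], [0.02, -1.0, 0.002], [0.002, -0.002, -1.0]]
wrist_force: [-0.4, 0.0, 1.4]
gripper_width: 0.189
t 27.47 p [0.4758 0.3344 0.0687] dist [-0.0003 -0.0002 -0.0012] q6 40.1 w 0.189 F [-0.4  0.   1.4]
row [-0.0011, 0.0007, 0.0041] [-0.0008, -0.0006, -0.0008] rows needed 0.0
time_s: 27.88
tcp_pos: [0.4775, 0.3359, 0.1631]
ee_rot: [[1.0, 0.021, 0.008], [0.021, -1.0, 0.008], [0.008, -0.008, -1.0]]
wrist_force: [-0.0, 1.8, -1.9]
gripper_width: 0.192
t 27.88 p [0.4775 0.3359 0.1631] dist [ 0.0915 -0.3285 -0.0031] q6 40.1 w 0.192 F [-0.   1.8 -1.9]
row [0.2818, 1.1014, 0.0037] [-0.0025, -0.0028, -0.0294] rows needed 8.2
```

```bash
python3 -m creep '[[0,0.03,0.1,0,-0.0025,-0.0028,-0.006],[0,0.06,0.23,0,-0.0025,-0.0028,-0.012],[0,0.09,0.36,0,-0.0025,-0.0028,-0.02],[0,0.125,0.49,0,-0.0025,-0.0028,-0.029],[0,0.155,0.61,0,-0.0025,-0.0028,-0.029]]'; python3 go.py 0.569 0.0074 0.155 96.5
```

```text
time_s: 28.3
tcp_pos: [0.5272, 0.1518, 0.1607]
ee_rot: [[0.994, 0.113, -0.002], [0.113, -0.994, -0.001], [-0.003, 0.001, -1.0]]
wrist_force: [0.9, 0.2, -1.9]
gripper_width: 0.191
t 28.3 p [0.5272 0.1518 0.1607] dist [ 0.0418 -0.1444 -0.0057] q6 63.5 w 0.191 F [ 0.9  0.2 -1.9]
row [0.0842, 0.4939, 0.019] [0.0002, 0.0008, -0.0001] rows needed 3.6
```

```bash
python3 -m creep '[[0,0.02,0.12,0.01,0,0.0008,0],[0,0.04,0.25,0.02,0,0.0008,0],[0,0.06,0.38,0.02,0,0.0008,0],[0,0.084,0.48,0.02,0,0.0008,0],[0,0.084,0.494,0.02,0,0.0008,0]]'; python3 -m creep '[[0,0,0,0.01,0,0,0],[0,0,0,0.02,0,0,0]]'; python3 go.py 0.569 0.0074 0.082 96.5
python3 - <<'E'
from h import *
i=r.capture("side");crop("side",180,130,320,235,"s21.png",i)
E
```

```text
time_s: 28.72
tcp_pos: [0.5691, 0.0031, 0.1531]
ee_rot: [[0.994, 0.108, -0.002], [0.108, -0.994, -0.002], [-0.002, 0.001, -1.0]]
wrist_force: [0.2, 0.5, -0.6]
gripper_width: 0.19
time_s: 28.88
tcp_pos: [0.5683, 0.0025, 0.1455]
ee_rot: [[0.994, 0.106, -0.005], [0.106, -0.994, -0.002], [-0.005, 0.001, -1.0]]
wrist_force: [-0.0, 0.5, -1.8]
gripper_width: 0.192
t 28.88 p [0.5683 0.0025 0.1455] dist [ 0.0007  0.0049 -0.0635] q6 79.5 w 0.192 F [-0.   0.5 -1.8]
row [0.0051, -0.0164, 0.2118] [0.0004, 0.0015, -0.0023] rows needed 1.5
```

View pics/s21.png

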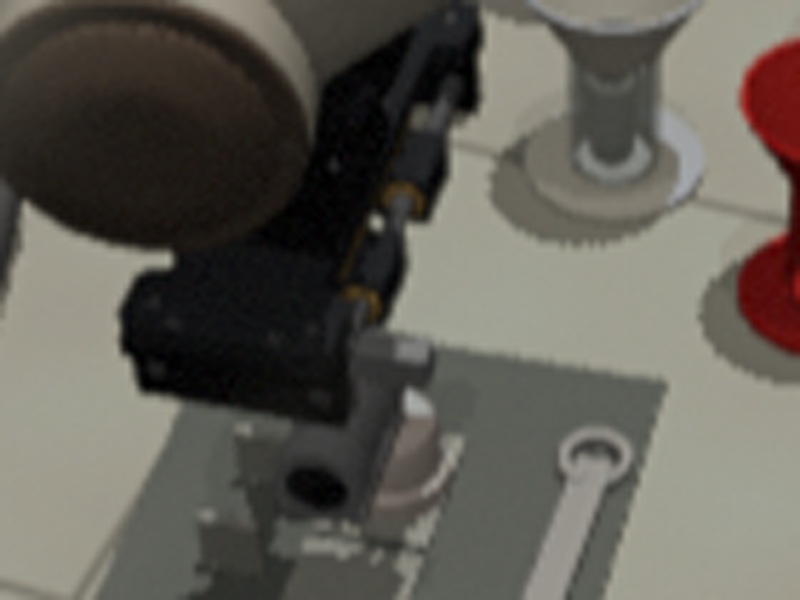

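The valve hangs upright with its pipe mouth at (318,487), and the insert is undisturbed behind it. I lower it in steps.

```bash
python3 -m creep '[[0,0.004,-0.015,0.05,0,0.0015,-0.002],[0,0.004,-0.015,0.11,0,0.0015,-0.002],[0,0.004,-0.015,0.17,0,0.0015,-0.002],[0,0.004,-0.015,0.205,0,0.0015,-0.002],[0,0.004,-0.015,0.205,0,0.0015,-0.002]]';python3 go.py 0.569 0.0074 0.075 96.5
```

```text
time_s: 29.35
tcp_pos: [0.566, 0.0085, 0.0807]
ee_rot: [[0.993, 0.115, -0.007], [0.115, -0.993, -0.003], [-0.007, 0.002, -1.0]]
wrist_force: [0.5, -1.1, -0.2]
gripper_width: 0.192
t 29.35 p [0.566  0.0085 0.0807] dist [ 0.003  -0.0011 -0.0057] q6 79.3 w 0.192 F [ 0.5 -1.1 -0.2]
row [0.0095, 0.0047, 0.019] [0.0006, 0.0023, 0.0005] rows needed 0.2
```

```bash
python3 -m creep '[[0,0.008,0.004,0.01,0,0.002,0],[0,0.008,0.004,0.018,0,0.002,0],[0,0.008,0.004,0.018,0,0.002,0],[0,0.008,0.004,0.018,0,0.002,0]]';python3 go.py 0.569 0.0074 0.0712 96.5
```

```text
time_s: 29.68
tcp_pos: [0.5689, 0.0077, 0.0759]
ee_rot: [[0.993, 0.115, 0.0], [0.115, -0.993, -0.002], [0.0, 0.002, -1.0]]
wrist_force: [0.0, 0.3, -0.6]
gripper_width: 0.19
t 29.68 p [0.5689 0.0077 0.0759] dist [ 0.0001 -0.0003 -0.0047] q6 79.4 w 0.19 F [ 0.   0.3 -0.6]
row [0.0002, 0.001, 0.0157] [0.0005, -0.0, 0.0006] rows needed 0.1
```

```bash
python3 -m creep '[[0,0,0.001,0.008,0,0,0],[0,0,0.001,0.0155,0,0,0],[0,0,0.001,0.0155,0,0,0]]';python3 go.py 0.569 0.0074 0.0705 96.5; python3 -m creep '[[0,0,0,0.003,0,0,0],[0,0,0,0.005,0,0,0],[0,0,0,0.005,0,0,0]]'
```

```text
time_s: 29.93
tcp_pos: [0.5688, 0.0073, 0.0711]
ee_rot: [[0.993, 0.115, 0.0], [0.115, -0.993, -0.002], [-0.0, 0.002, -1.0]]
wrist_force: [-0.0, 0.4, -1.6]
gripper_width: 0.193
t 29.93 p [0.5688 0.0073 0.0711] dist [ 0.0002  0.0001 -0.0006] q6 79.4 w 0.193 F [-0.   0.4 -1.6]
row [0.0007, -0.0003, 0.002] [0.0005, 0.0, 0.0005] rows needed 0.0
time_s: 30.18
tcp_pos: [0.5691, 0.0071, 0.0707]
ee_rot: [[0.993, 0.115, 0.001], [0.115, -0.993, -0.002], [0.001, 0.002, -1.0]]
wrist_force: [-2.2, -0.5, 4.1]
gripper_width: 0.191
```

Contact. I release and lift, then move clear to check.

```bash
python3 -m creep '[[0.45,0,0,0,0,0,0],[0.45,0,0,0,0,0,0],[0.45,0,0,0,0,0,0],[0.45,0,0,0,0,0,0]]';python3 -m creep '[[0.45,0,0,-0.06,0,0,0],[0.45,0,0,-0.2,0,0,0],[0.45,0,0,-0.3,0,0,0],[0.45,0,0,-0.4,0,0,0],[0.45,0,0,-0.45,0,0,0]]'; python3 -m creep '[[0.45,-0.2,-0.6,0,0,0,0],[0.45,-0.2,-0.6,0,0,0,0],[0.45,-0.2,-0.6,0,0,0,0],[0.45,-0.2,-0.6,0,0,0,0],[0.45,-0.2,-0.6,0,0,0,0]]'
python3 - <<'E'
from h import *
i=r.capture("side");crop("side",170,100,330,280,"s22.png",i);cv2.imwrite("pics/s22f.png",i)
i=r.capture("top");crop("top",200,140,320,230,"t22.png",i);crop("top",320,140,400,200,"t22b.png",i)
E
```

```text
time_s: 30.52
tcp_pos: [0.5691, 0.0071, 0.0706]
ee_rot: [[0.993, 0.115, 0.001], [0.115, -0.993, -0.002], [0.001, 0.002, -1.0]]
wrist_force: [0.2, 0.3, -0.5]
gripper_width: 0.403
time_s: 30.93
tcp_pos: [0.5708, 0.0076, 0.21]
ee_rot: [[0.993, 0.116, 0.008], [0.116, -0.993, -0.001], [0.008, 0.002, -1.0]]
wrist_force: [-0.1, 0.1, 0.2]
gripper_width: 0.443
time_s: 31.35
tcp_pos: [0.4888, 0.1822, 0.2094]
ee_rot: [[0.993, 0.118, 0.008], [0.118, -0.993, -0.0], [0.008, 0.001, -1.0]]
wrist_force: [0.6, -1.1, 0.4]
gripper_width: 0.446
```

View pics/s22f.png

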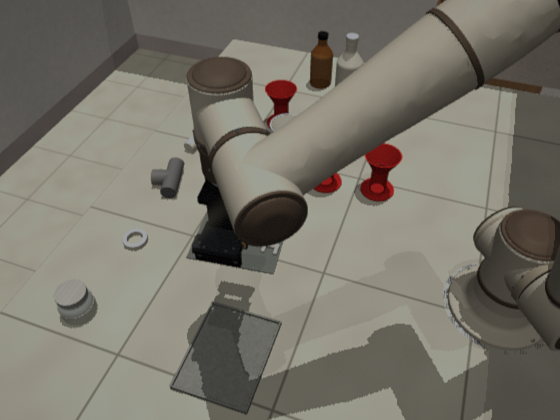

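View pics/t22.png

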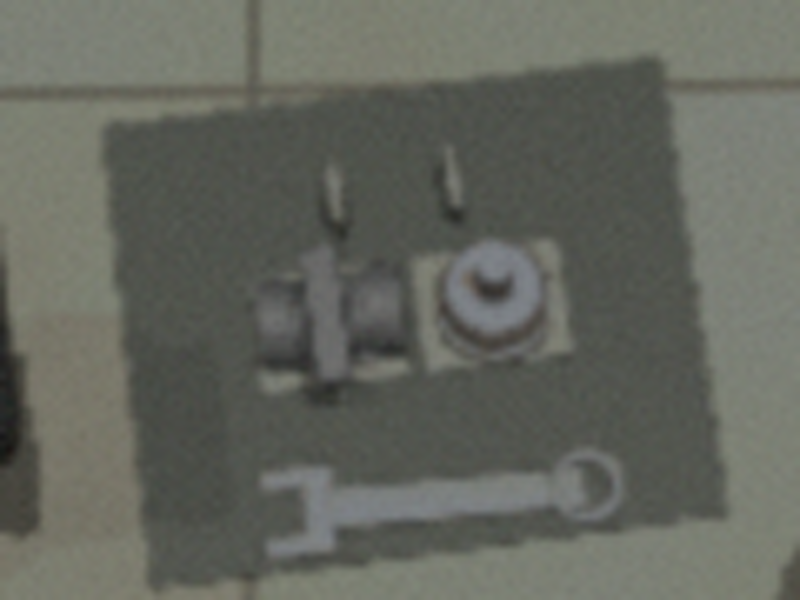

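View pics/t22b.png

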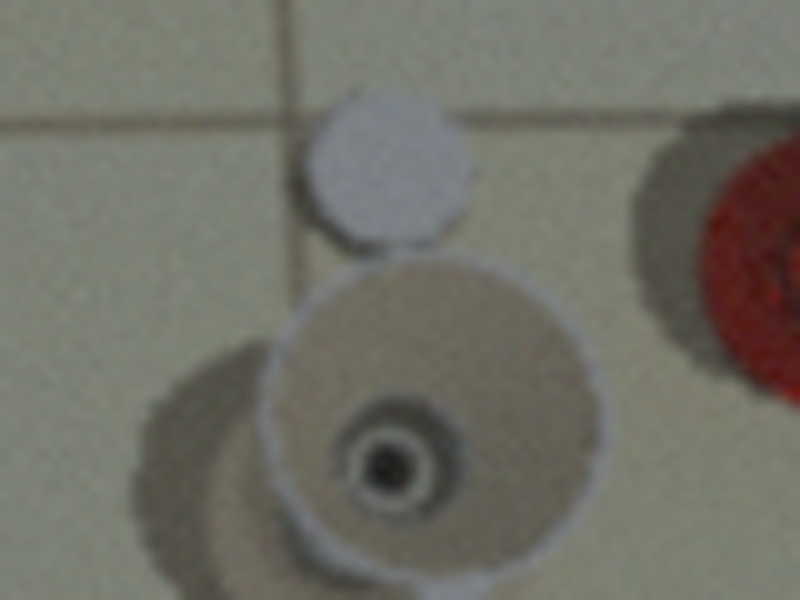

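The top view shows the valve and insert upright on their pads, the nipple's ring inside the tube bore at (390,465), and the cap and spanner in place. I'll compare this with the start picture in numbers.

```bash
python3 - <<'E'
from h import *
import pickle
O=pickle.load(open("o.pkl","rb")); a=cv2.cvtColor(O["top"],cv2.COLOR_BGR2GRAY); im=r.capture("top"); b=cv2.cvtColor(im,cv2.COLOR_BGR2GRAY)
k=4
A=cv2.resize(a,None,fx=k,fy=k,interpolation=cv2.INTER_CUBIC);B=cv2.resize(b,None,fx=k,fy=k,interpolation=cv2.INTER_CUBIC)
for n,(u0,v0,u1,v1) in {"valve lever+body":(238,178,257,197),"insert":(266,176,283,193),"spanner":(238,207,293,226),"cap":(348,148,368,168),"funnel":(340,165,382,207)}.items():
    t=A[v0*k:v1*k,u0*k:u1*k]; p=3*k
    w=B[v0*k-p:v1*k+p,u0*k-p:u1*k+p]
    _,m,_,l=cv2.minMaxLoc(cv2.matchTemplate(w,t,cv2.TM_CCOEFF_NORMED)); print(n,round(m,3),"shift px",((np.array(l)-p)/k),"~mm",(np.array(l)-p)/k*2.5)
s=r.sense();print(s["time_s"],s["joint_velocities"].round(1))
E
python3 -m creep '[[0.45,-0.1,-0.6,0,0,0,0],[0.45,-0.1,-0.6,0,0,0,0],[0.45,-0.1,-0.6,0,0,0,0],[0.45,-0.1,-0.6,0,0,0,0],[0.45,-0.1,-0.6,0,0,0,0]]'
python3 - <<'E'
from h import *
i=r.capture("side");crop("side",170,100,330,280,"s23.png",i)
E
```

```text
valve lever+body 0.936 shift px [0.5 0. ] ~mm [1.25 0.  ]
insert 0.963 shift px [0.   0.75] ~mm [0.    1.875]
spanner 0.993 shift px [0. 0.] ~mm [0. 0.]
cap 0.99 shift px [0. 0.] ~mm [0. 0.]
funnel 0.904 shift px [0. 0.] ~mm [0. 0.]
31.5 [-2.7  0.4  0.   0.1 -0.2  0.5]
time_s: 31.92
tcp_pos: [0.4382, 0.3591, 0.2085]
ee_rot: [[0.993, 0.121, 0.009], [0.121, -0.993, 0.0], [0.009, 0.001, -1.0]]
wrist_force: [0.6, -0.4, -0.1]
gripper_width: 0.449
```

View pics/s23.png

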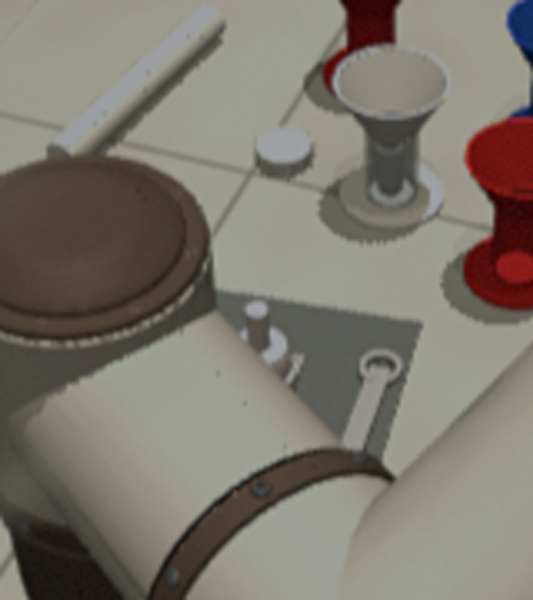

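```bash
python3 -m creep '[[0.45,0,0,0,0,0,0],[0.45,0,0,0,0,0,0],[0.45,0,0,0,0,0,0]]'; python3 -c "
from station import r
print(r.finish_job())"
```

```text
time_s: 32.22
tcp_pos: [0.4386, 0.3591, 0.2079]
ee_rot: [[0.993, 0.121, 0.008], [0.121, -0.993, -0.0], [0.008, 0.001, -1.0]]
wrist_force: [-0.7, 0.5, -0.4]
gripper_width: 0.452
the job is handed in; nothing more can be done
None
```

I carried out all the steps in the order asked and handed the job in at 32.2 s. I stood the valve and then the insert upright in the tray and dropped the nipple through the white funnel. Then I put the insert and the valve back on their own pads.

**What the last pictures showed:**
- **Nipple:** it stands upright inside the white tube.
- **Valve and insert:** in the top view both are upright on their original pads. Matched against the start picture, the valve is about 1.3 mm and the insert about 1.9 mm from where they began.
- **Not moved:** the spanner, the cap and the white funnel show no shift in that comparison. I checked the red and blue look-alikes only by eye, and they look undisturbed.
- **Forces:** no reading I took went above about 5 N.

**Checks that disagreed or could not be made:**
- **Insert centring:** two estimates from the top picture differ. Its spindle tip reads about 3.5 mm towards the robot from the pad's centre, and its base edge about 1.7 mm the other way. I take it to be centred within a few millimetres.
- **Valve centring:** I did not measure the valve's final offset from its pad, only its shift from the start.
- **Final side view:** the arm hid the valve in it, so the valve's final state rests on the top view alone.
- **Calibration:** the two cameras disagreed by about 3 mm on the mat's x position, so I used values between them.

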